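# Upend a settled bottle and stand it on the scale

## Robot

A 6-joint arm with a two-finger parallel gripper is mounted at the origin on the work surface. World frame = base frame: x ahead of the robot, y to its left, z up, the work surface at z = 0. Lengths are in m, angles in rad, forces in N, time in s.
With the tool pointing down it reaches from about 0.4 to 0.825 m from the base axis. Payload 7 kg.
Tool frame: the origin (TCP) lies at the centre of the arm's flange, where the gripper is bolted on; the fingertips stand 178 mm ahead of it and the grasp point (between the pads) lies 159 mm ahead of it; x points along the fingers, z is the direction in which the jaws open and shut, and the axes are right-handed (so a half turn about x gives the same grasp; the last joint's range is limited). The gripper opens to 88 mm and grips with 3 to 60 N. Pads are 19 mm wide; open, the fingers measure 130 mm over their backs; the gripper's body (78 mm by 193 mm) begins 47 mm behind the grasp point.
Start: joints at [-1.017, 0.359, 0.012, 0, -1.224, -0.288], TCP at [0.177, -0.651, 0.405] pointing down, gripper open.
Joint ranges: [-3.07, 3.07], [-1.43, 2.12], [-1.02, 1.25], [-3.03, 1.67], [-3.05, -0], [-3.03, 3.03]. Speed limits (rad/s): [2.39, 2.39, 3.01, 3.14, 3.14, 3.14].

## Interface

Orientations are given as [roll, pitch, yaw] about the fixed x, y, z axes, in that order (R = Rz(yaw) Ry(pitch) Rx(roll)).
In Python, from station import telemetry, optics, job_done, finder gives the robot as it stands.
- The arm moves only by the tool play_rows, never from a script. Its argument "steps" is a list of rows, each an object of numbers: "gripper": the opening, from 0 (shut) to 1 (fully open); "tx", "ty", "tz": the shift along the tool's x, y, z in units of 25 mm (1.0 is 25 mm); "ax", "ay", "az": the turn, a rotation vector about the tool's x, y, z in units of 6 degrees (1.0 is 6 degrees). In form: [{"gripper": .., "tx": .., "ty": .., "tz": .., "ax": .., "ay": .., "az": ..}, ...]. A call has 1 to 20 rows; each row shifts and turns the commanded pose from where the row before left it, along the tool's axes as they then stand; what a row does not reach is not made up. A row lasts 1/12 s, in which the tool goes at most 41.7 mm and 7.16 degrees, less where a joint would pass 70% of its speed; a pose out of reach is approached as far as the arm can. A call is refused whole if a number of a shift passes 1 or a number of a turn 1, either way. A call with a gripper value outside its range is refused whole. The fingers move at their own pace and stop on an object; "newtons" is the grip in N (left out, the last holds). Time passes only in rows, so rows that do not move let the fingers close. It gives the time, the measured TCP pose, the force and the opening at its end, in the units of the state.
- telemetry.get_state(): the state, without advancing time (a new reading comes with each control period).
- optics.grab_frame(name): name is "scene" or "top"; returns the picture (480x640x3 uint8, red, green, blue); there is no depth.
- optics.calibration(name): a dict with "fx", "fy", "cx", "cy" (pixels), "T" (4x4, takes a point from camera to world coordinates). Camera axes: x right, y down, z forward; pixel columns grow to the right and rows downward; lengths in m; the calibration is good to about 2 mm. A picture is of the moment at which its call begins. calibration takes no time and is no camera call.
- job_done(): hands the job in, once; it reports no verdict.
Trained networks look in the newest picture that a camera, given by its name, has taken for a name from the list of things; names that differ only in an ending like _2 or _b are one class to them, and where a whole thing is asked for, a point or a joint stands for the part that bears it (a point fixed in the world has none). Each returns a list of dicts, best first, with "confidence" (0 to 1); they miss things now and then, are a little off and sometimes report something else, mostly with a low value. They report only what shows in the picture. A call takes as long as a camera call.
- finder.look_for(query, camera): "extent" ([left, top, right, bottom] in pixels, round what is visible of it).
- finder.silhouettes(query, camera): "pixels" (480x640 bool, what is visible of it) and "extent" ([left, top, right, bottom] in pixels, round what is visible of it).
- finder.pinpoint(query, camera): "location" ([row, column] in pixels: a listed point, or the origin of a listed thing).
The state is a dict: "t": time; "q": joint angles; "qd": joint speeds; "joint_efforts": joint torques, N m; "eef_pos": TCP position; "ee_rot": TCP orientation; "force": force on the tool from outside, world axes, zero at the start; "moment": the same for the moment, N m; "width": finger opening in m.
Only numpy, scipy, OpenCV 4.12 (cv2) and the standard library are available. Lean on these libraries where they do the work, as an engineer would, in place of code of your own. Each camera call takes 0.05 s, during which the arm holds its last target.

## Task

The contents of the white bottle lying in the wooden rest have settled towards one end. Pick it up, turn it upside down with its green cap pointing down and hold it so for a good second, then set it down (do not drop it) standing upright, cap up, wholly on the round pan of the scale ready to be weighed, and let go. Do not knock over or shift the cup, the drink bottle or the tin.

Things in the scene. Friction and masses are not known exactly. Their poses are not given: they have to be found in the camera images.
- bottle_mid (a point): Middle of the white bottle, on its axis. Round body 44 mm across for 68 mm from the base (orange band near the base), short shoulder, green cap 31 mm across and 20 mm long; 95 mm long in all: base and cap top lie 47.5 mm from this point. 0.14 to 0.28 kg, balanced near this point. Its y axis runs from base to cap. It starts lying level in the rest; the cap is tight.
- rest_axis (a point): Wooden bottle rest fixed to the table: base plate 66 x 100 x 12 mm, two V saddles 10 mm thick, one 35 mm towards -y (under the bottle's body), one 39 mm towards +y (under its cap). This point, 72 mm above the table, is the middle of a bottle lying in it; y axis along that bottle, base to cap. Saddles stay 4 mm or more below this point, within 31 mm of the axis. The bottle may be laid back in it.
- pan (a point): Centre of the top face of the round steel scale pan, 104 mm in diameter, 46 mm above the table, rigid. The grey scale housing under it is 180 x 150 mm and 30 mm high and reaches 120 mm from this point towards the scale's -x (display side), 60 mm towards +x and 75 mm to either side along its y. Fixed to the table.
- tray: Grey sorting tray with small parts in it, 130 (x) x 190 (y) x 32 mm, fixed to the table; origin at the centre of its underside. Not used.
- cup_mid (a point): Middle (65 mm up) of a lidded brown coffee cup, 85 mm across at the lid and 130 mm tall, loose, behind the scale. Bystander.
- drink_mid (a point): Middle (82 mm up) of a green drink bottle with a green cap, 60 mm in diameter, 165 mm tall, standing loose behind the rest. Bystander, not the bottle of the task.
- tin_mid (a point): Middle (18 mm up) of a flat aluminium tin, 56 mm in diameter, 36 mm tall, loose, in front of the rest. Bystander.

How it is judged:
On the way, in this order (a step that is already met when the one before it is completed fails the run):
1. the bottle is upside down (its axis within about 35 degrees of cap straight down) for 0.8 s (angle between bottle_mid's own y axis and vertical above 2.53 rad), for 0.8 s.
2. the bottle is brought down on to the pan, base down, in the grip, not dropped (horizontal distance between bottle_mid and pan below 0.04 m and angle between bottle_mid's own y axis and vertical below 0.4 rad and z of bottle_mid in the frame of pan below 0.062 m and contact force between the fingers and bottle above 0.3 N), for 0.05 s.
At the end, for the whole second after the job is handed in: The bottle stands upright (within 0.1 rad), cap up, with its axis within 30 mm of the pan's centre, its base on the pan (middle 43 to 51 mm above it), at rest and released (horizontal distance between bottle_mid and pan below 0.03 m and angle between bottle_mid's own y axis and vertical below 0.1 rad and z of bottle_mid in the frame of pan between 0.043 and 0.051 m and linear speed of bottle below 0.02 m/s and contact force between the fingers and bottle below 0.1 N); the robot touches nothing.
It fails at once if the coffee cup is pushed more than 20 mm or tipped (distance of cup_mid from where it was at the start of the episode above 0.02 m or angle between cup_mid's own z axis and vertical above 0.35 rad).
It fails at once if the drink bottle is pushed more than 20 mm or tipped (distance of drink_mid from where it was at the start of the episode above 0.02 m or angle between drink_mid's own z axis and vertical above 0.35 rad).
It fails at once if the tin is pushed more than 20 mm or tipped (distance of tin_mid from where it was at the start of the episode above 0.02 m or angle between tin_mid's own z axis and vertical above 0.35 rad).
It also fails if it takes over 72 s, if anything falls off the work surface, if the arm or the gripper's body presses on something with over 40 N, if the wrist force passes 120 N, or if a joint passes its speed limit or range.

## Working session

There is one attempt and no reset: what is moved stays moved. The work goes in short steps, Python scripts to look and compute and a tool call to move; the robot and the scene stay as the last step left them, time stands still between calls to the robot, and variables do not carry over. Pictures are saved under pics/ and viewed, and the job is handed in when it is done.

Besides the shell and the picture viewer there is one more tool, called as name(argument=value, ...), one argument or row to a line, values as JSON. play_rows: Moves the arm, as the interface text tells. Its arguments: {"type":"object","properties":{"steps":{"type":"array"},"newtons":{"type":"number"}},"required":["steps"]}

```bash
mkdir -p pics; ls
python3 - <<'E'
from station import telemetry, optics, finder
import cv2, numpy as np
print(telemetry.get_state())
for c in ("scene","top"):
    im=optics.grab_frame(c); cv2.imwrite(f"pics/{c}0.png",im[:,:,::-1])
    k=optics.calibration(c); print(c,k['fx'],k['fy'],k['cx'],k['cy']); print(np.round(k['T'],4).tolist())
    for n in ("bottle_mid","rest_axis","pan","cup_mid","drink_mid","tin_mid","tray"):
        print(n,[(np.round(d['location'],1).tolist(),round(d['confidence'],2)) for d in finder.pinpoint(n,c)[:2]])
E
```

```text
pics
{'t': 0.0, 'q': array([-1.01691037e+00,  3.59395978e-01,  1.10544391e-02, -3.65847914e-04,
       -1.22408737e+00, -2.88067166e-01]), 'qd': array([ 0.00182884,  0.0002008 ,  0.00017631, -0.00104678,  0.00033291,
       -0.0011923 ]), 'joint_efforts': array([ 2.75812827e-04, -5.82719886e+01,  2.93051594e+01,  6.99706793e+00,
        7.03178113e-03, -9.70552696e-05]), 'eef_pos': array([ 0.17725143, -0.65110975,  0.4037118 ]), 'ee_rot': array([0.08047136, 1.5691279 , 1.91696188]), 'force': array([ 0.53823066, -0.18687836,  0.008468  ]), 'moment': array([-0.01348639, -0.02400108,  0.01202087]), 'width': 0.0877771958830315}
scene 592.4956890108458 592.4956890108458 329.23461001952523 250.59571285083024
[[0.6223, 0.5073, -0.5962, 1.5135], [0.7828, -0.397, 0.4792, -0.7999], [0.0064, -0.7649, -0.6441, 1.1706], [0.0, 0.0, 0.0, 1.0]]
bottle_mid []
rest_axis [([214.1, 412.5], 0.74)]
pan [([269.4, 344.9], 0.8)]
cup_mid [([293.5, 375.8], 0.71)]
drink_mid [([239.6, 437.5], 0.81)]
tin_mid [([207.0, 392.2], 0.69)]
tray [([314.9, 236.0], 0.74)]
top 479.0457652410205 479.0457652410205 320.2893688709631 238.79600149663293
[[0.0019, -0.9924, 0.1229, 0.4119], [-0.9998, -0.0043, -0.0188, 0.0087], [0.0192, -0.1229, -0.9922, 1.1902], [0.0, 0.0, 0.0, 1.0]]
bottle_mid [([252.5, 177.8], 0.86)]
rest_axis [([250.6, 173.5], 0.64)]
pan [([230.4, 304.2], 0.8)]
cup_mid [([175.7, 314.2], 0.72)]
drink_mid [([188.7, 192.9], 0.74), ([230.9, 305.1], 0.44)]
tin_mid [([302.7, 160.2], 0.63), ([187.6, 195.0], 0.61)]
tray [([264.8, 437.2], 0.71), ([251.4, 175.5], 0.55)]
```

View pics/scene0.png

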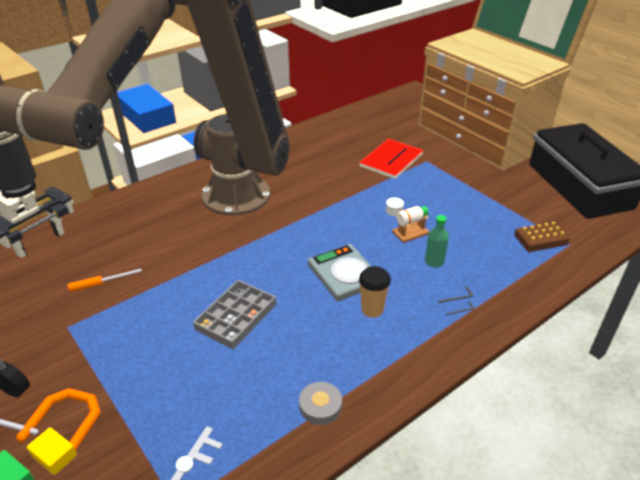

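View pics/top0.png

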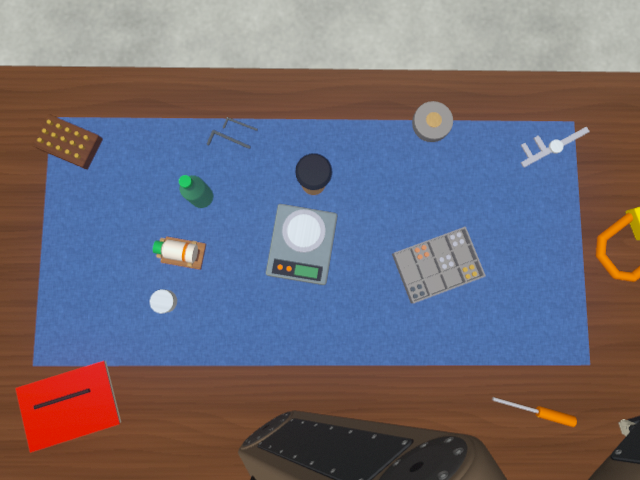

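The top picture shows the white bottle at (col 178, row 252) with its cap to the left (+y). The pan is at (304, 230), the cup at (314, 172), the drink bottle at (195, 190) and the tin at (162, 301). Next I'll triangulate these.

```bash
cat > h.py <<'E'
import numpy as np, cv2
from station import telemetry, optics, finder
def ray(c,u,v):
    k=optics.calibration(c);T=np.array(k['T'])
    return T[:3,3],T[:3,:3]@np.array([(u-k['cx'])/k['fx'],(v-k['cy'])/k['fy'],1])
def atz(c,u,v,z):
    o,d=ray(c,u,v); return o+d*(z-o[2])/d[2]
def proj(c,p):
    k=optics.calibration(c);T=np.linalg.inv(np.array(k['T']));q=T[:3,:3]@np.array(p)+T[:3,3]
    return q[0]/q[2]*k['fx']+k['cx'],q[1]/q[2]*k['fy']+k['cy']
E
python3 - <<'E'
from h import *
im=cv2.imread("pics/top0.png"); sc=cv2.imread("pics/scene0.png")
cv2.imwrite("pics/tc.png",cv2.resize(im[140:330,130:350],None,fx=3.4,fy=3.1,interpolation=cv2.INTER_CUBIC))
cv2.imwrite("pics/scn.png",cv2.resize(sc[180:330,300:470],None,fx=4,fy=4,interpolation=cv2.INTER_CUBIC)[:600])
Z=dict(bottle_mid=.072,rest_axis=.072,pan=.046,cup_mid=.065,drink_mid=.082,tin_mid=.018)
P={'top':dict(bottle_mid=(252.5,177.8),rest_axis=(250.6,173.5),pan=(230.4,304.2),cup_mid=(175.7,314.2),drink_mid=(188.7,192.9),tin_mid=(302.7,160.2)),
'scene':dict(rest_axis=(214.1,412.5),pan=(269.4,344.9),cup_mid=(293.5,375.8),drink_mid=(239.6,437.5),tin_mid=(207,392.2))}
for c in P:
  for n,(v,u) in P[c].items(): print(c,n,atz(c,u,v,Z[n]).round(4))
# bottle axis: green cap and white/orange
hsv=cv2.cvtColor(im,cv2.COLOR_BGR2HSV)
m=((hsv[...,0]>45)&(hsv[...,0]<80)&(hsv[...,1]>120)); m[:235]=0;m[270:]=0;m[:,:140]=0;m[:,210:]=0
ys,xs=np.nonzero(m);print('cap',xs.mean(),ys.mean(),xs.min(),xs.max(),ys.min(),ys.max())
for c in('top','scene'):
  for q in ('pan','bottle_mid'):
    for s in finder.silhouettes(q,c)[:1]: print(c,q,s['extent'],s['confidence'])
E
```

```text
top bottle_mid [0.5168 0.3196 0.072 ]
top rest_axis [0.5212 0.3297 0.072 ]
top pan [0.5739 0.0258 0.046 ]
top cup_mid [0.7042 0.0023 0.065 ]
top drink_mid [0.6665 0.2873 0.082 ]
top tin_mid [0.4002 0.3721 0.018 ]
scene rest_axis [0.5183 0.331  0.072 ]
scene pan [0.5649 0.0201 0.046 ]
scene cup_mid [0.7059 0.0098 0.065 ]
scene drink_mid [0.6618 0.2901 0.082 ]
scene tin_mid [0.3997 0.3613 0.018 ]
cap 157.07142857142858 246.8265306122449 153 162 241 253
top pan [266.5, 202.2, 336.4, 284.4] 0.73
top bottle_mid [155.2, 240.7, 196.1, 259.4] 0.72
scene pan [305.7, 247.3, 369.1, 300.8] 0.81
scene bottle_mid [397.7, 205.7, 429.6, 224.0] 0.9
```

View pics/tc.png

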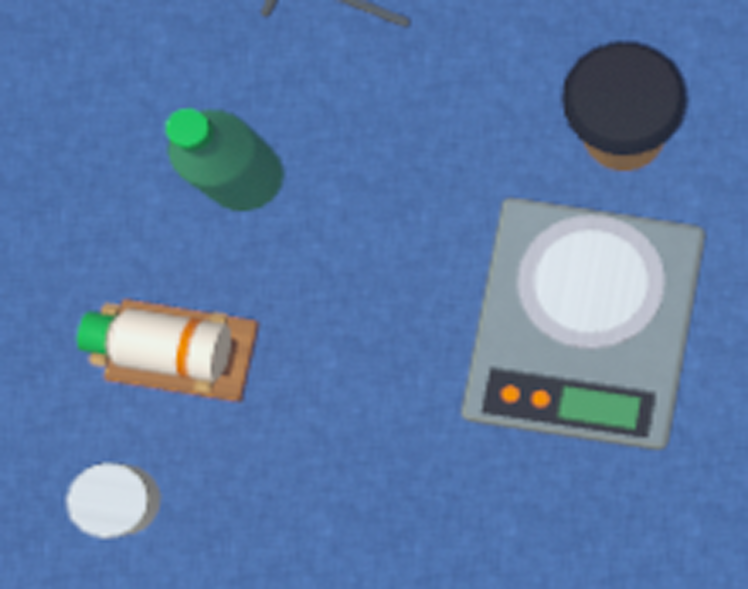

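View pics/scn.png

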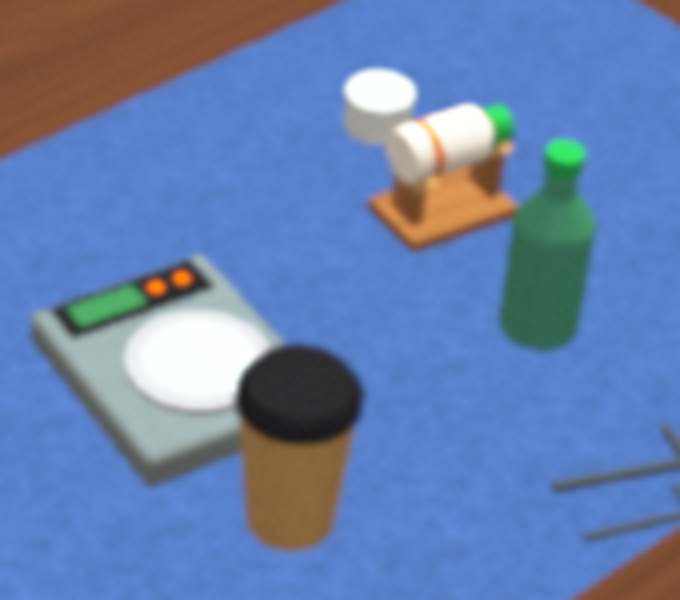

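```bash
cat > fit.py <<'E'
from h import *
from scipy.optimize import minimize
def pts_bottle(x,y,yaw,z=.072):
    d=np.array([-np.sin(yaw),np.cos(yaw),0]);e=np.array([np.cos(yaw),np.sin(yaw),0]);k=np.array([0,0,1.])
    P=[]
    for s,r in((-.0475,.022),(.0205,.022),(.0275,.0155),(.0475,.0155)):
        for a in np.linspace(0,2*np.pi,24,endpoint=False):
            P.append(np.array([x,y,z])+d*s+r*(np.cos(a)*e+np.sin(a)*k))
    return np.array(P)
def hullmask(c,P,S=4):
    q=np.array([proj(c,p) for p in P]);h=cv2.convexHull((q*S*16+ (S/2-.5)*16).astype(np.int32))
    m=np.zeros((480*S,640*S),np.uint8);cv2.fillConvexPoly(m,h,1,shift=4)
    return cv2.resize(m.astype(np.float32),(640,480),interpolation=cv2.INTER_AREA)
E
python3 - <<'E'
from fit import *
M={}
for c in('top','scene'):
    s=None
    optics.grab_frame(c)
    for t in range(2):
        s=finder.silhouettes('bottle_mid',c)
        if s: M[c]=s[0]['pixels'].astype(np.float32);print(c,s[0]['confidence'],M[c].sum());break
def cost(p,cs):
    return sum(1-np.minimum(h,M[c]).sum()/np.maximum(h,M[c]).sum() for c in cs for h in[hullmask(c,pts_bottle(p[0]/100,p[1]/100,p[2]/10))])
for cs in (['top'],['scene'],['top','scene']):
    cs=[c for c in cs if c in M]
    r=minimize(cost,[51.9,32.5,-1.7],args=(cs,),method='Nelder-Mead',options=dict(initial_simplex=[[51.9,32.5,-1.7],[52.9,32.5,-1.7],[51.9,33.5,-1.7],[51.9,32.5,-.9]],maxiter=80))
    print(cs,r.x,r.fun)
# pan circle overlays and rest edge yaw
for name,c in(('top','top'),('scene','scene')):
    im=cv2.imread(f"pics/{c}0.png");im=cv2.resize(im,None,fx=4,fy=4,interpolation=cv2.INTER_CUBIC)
    for (x,y,col) in((.5737,.026,(0,0,255)),(.565,.02,(0,255,0)),(.569,.023,(255,0,0))):
        q=np.array([proj(c,(x+.052*np.cos(a),y+.052*np.sin(a),.046)) for a in np.linspace(0,6.28,60)])
        cv2.polylines(im,[(q*4+1.5).astype(np.int32)],True,col,1)
    if c=='top': o=im[720:1320,680:1480]
    else: o=im[820:1420,1160:1900]
    cv2.imwrite(f"pics/ov_{c}.png",o)
E
```

```text
top 0.93 752.0
scene 0.81 384.0Traceback (most recent call last):
  File "<stdin>", line 13, in <module>
    res = _minimize_neldermead(fun, x0, args, callback, bounds=bounds,
                               **options)
    fxc = func(xc)
    fx = function(np.copy(x), *(wrapper_args + args))
  File "<stdin>", line 10, in cost
  File "<stdin>", line 10, in <genexpr>
  File "fit.py", line 11, in hullmask
    q=np.array([proj(c,p) for p in P]);h=cv2.convexHull((q*S*16+ (S/2-.5)*16).astype(np.int32))
                ~~~~^^^^^
  File "h.py", line 9, in proj
    k=optics.calibration(c);T=np.linalg.inv(np.array(k['T']));q=T[:3,:3]@np.array(p)+T[:3,3]
ValueError: time passes only in moves, steps and waits
```

```bash
cat > h.py <<'E'
import numpy as np, cv2, functools
from station import telemetry, optics, finder
@functools.lru_cache
def cal(c): return optics.calibration(c)
def ray(c,u,v):
    k=cal(c);T=np.array(k['T'])
    return T[:3,3],T[:3,:3]@np.array([(u-k['cx'])/k['fx'],(v-k['cy'])/k['fy'],1])
def atz(c,u,v,z):
    o,d=ray(c,u,v); return o+d*(z-o[2])/d[2]
def proj(c,p):
    k=cal(c);T=np.linalg.inv(np.array(k['T']));q=T[:3,:3]@np.array(p)+T[:3,3]
    return q[0]/q[2]*k['fx']+k['cx'],q[1]/q[2]*k['fy']+k['cy']
E
cat > r.py <<'E'
from fit import *
M={}
for c in('top','scene'):
    s=None
    optics.grab_frame(c)
    for t in range(2):
        s=finder.silhouettes('bottle_mid',c)
        if s: M[c]=s[0]['pixels'].astype(np.float32);print(c,s[0]['confidence'],M[c].sum());break
print(telemetry.get_state()['t'])
def cost(p,cs):
    return sum(1-np.minimum(h,M[c]).sum()/np.maximum(h,M[c]).sum() for c in cs for h in[hullmask(c,pts_bottle(p[0]/100,p[1]/100,p[2]/10))])
for cs in (['top'],['scene'],['top','scene']):
    cs=[c for c in cs if c in M]
    r=minimize(cost,[51.9,32.5,-1.7],args=(cs,),method='Nelder-Mead',options=dict(initial_simplex=[[51.9,32.5,-1.7],[52.9,32.5,-1.7],[51.9,33.5,-1.7],[51.9,32.5,-.9]],maxiter=80))
    print(cs,r.x,r.fun)
for name,c in(('top','top'),('scene','scene')):
    im=cv2.imread(f"pics/{c}0.png");im=cv2.resize(im,None,fx=4,fy=4,interpolation=cv2.INTER_CUBIC)
    for (x,y,col) in((.5737,.026,(0,0,255)),(.565,.02,(0,255,0)),(.569,.023,(255,0,0))):
        q=np.array([proj(c,(x+.052*np.cos(a),y+.052*np.sin(a),.046)) for a in np.linspace(0,6.28,60)])
        cv2.polylines(im,[(q*4+1.5).astype(np.int32)],True,col,1)
    P=pts_bottle(r.x[0]/100,r.x[1]/100,r.x[2]/10)
    for i in range(4):
        q=np.array([proj(c,p) for p in P[i*24:i*24+24]]); cv2.polylines(im,[(q*4+1.5).astype(np.int32)],True,(0,0,255),1)
    o=im[720:1320,560:1360] if c=='top' else im[720:1320,1160:1900]
    cv2.imwrite(f"pics/ov_{c}.png",o)
E
python3 r.py
```

```text
top 0.91 787.0
scene 0.84 455.0
1.4
['top'] [52.34642142 32.57251508 -1.61755478] 0.06930166482925415
['scene'] [52.16320867 32.99218814 -1.51935502] 0.06880110502243042
['top', 'scene'] [52.32825679 32.70178507 -1.53251346] 0.1746637225151062
```

View pics/ov_top.png

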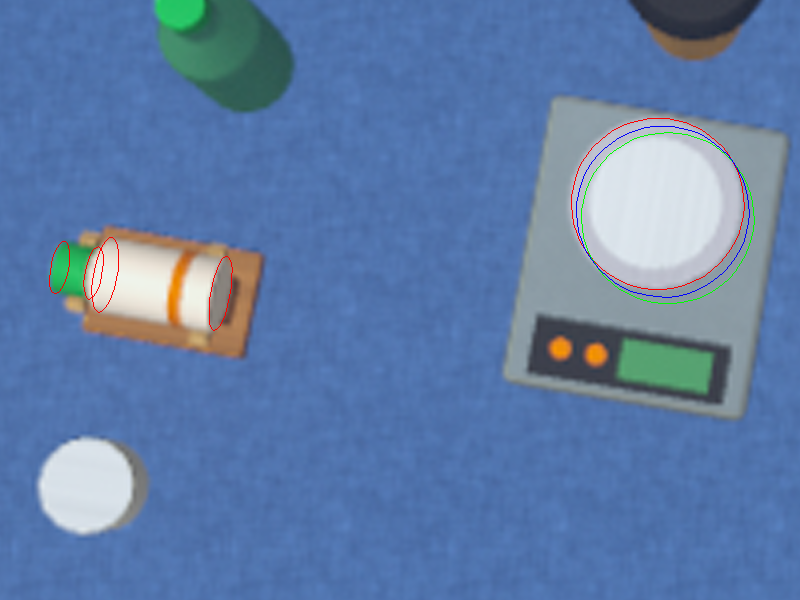

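View pics/ov_scene.png

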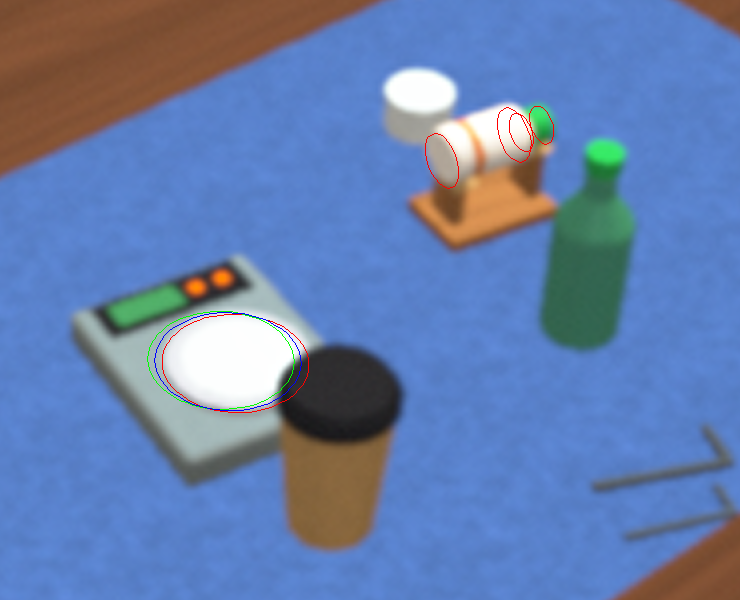

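Run:
```python
from h import *
from scipy.spatial.transform import Rotation as Ro
s=telemetry.get_state();print(s['t'],s['q'].round(4),s['eef_pos'].round(4))
print(Ro.from_euler('xyz',s['ee_rot']).as_matrix().round(4))
```

```text
1.4 [-1.0169  0.3586  0.0119 -0.     -1.2241 -0.2881] [ 0.1773 -0.6513  0.4047]
[[ 0.     -0.9649 -0.2627]
 [-0.     -0.2627  0.9649]
 [-1.     -0.     -0.    ]]
```

play_rows(
  steps=[
    {"gripper":1,"ty":-0.5,"tz":0.3},
    {"gripper":1,"ty":-0.95,"tz":0.6},
    {"gripper":1,"ty":-0.95,"tz":0.6},
    {"gripper":1,"ty":-0.95,"tz":0.6},
    {"gripper":1,"ty":-0.95,"tz":0.6},
    {"gripper":1,"ty":-0.95,"tz":0.6},
    {"gripper":1,"ty":-0.95,"tz":0.6},
    {"gripper":1,"ty":-0.95,"tz":0.6},
    {"gripper":1,"ty":-0.95,"tz":0.6},
    {"gripper":1,"ty":-0.95,"tz":0.6},
    {"gripper":1,"ty":-0.95,"tz":0.6},
    {"gripper":1,"ty":-0.95,"tz":0.6},
    {"gripper":1,"ty":-0.95,"tz":0.6},
    {"gripper":1,"ty":-0.95,"tz":0.6},
    {"gripper":1,"ty":-0.95,"tz":0.6},
    {"gripper":1,"ty":-0.95,"tz":0.6},
    {"gripper":1,"ty":-0.95,"tz":0.6},
    {"gripper":1,"ty":-0.5,"tz":0.3},
    {"gripper":1},
  ],
)

```text
invalid input
```

```bash
cat > log.py <<'E'
from h import *
import json
s=telemetry.get_state();print(s['t'],s['q'].round(4).tolist(),s['eef_pos'].round(4).tolist(),s['ee_rot'].round(3).tolist(),s['force'].round(1).tolist(),s['width'])
open('log.jsonl','a').write(json.dumps([s['q'].tolist(),s['eef_pos'].tolist(),s['ee_rot'].tolist()])+'\n')
E
python3 log.py
```

```text
1.4 [-1.0169, 0.3586, 0.0119, -0.0, -1.2241, -0.2881] [0.1773, -0.6513, 0.4047] [-2.435, 1.571, -0.598] [-0.4, -0.3, 1.2] 0.08730329202374616
```

play_rows(
  steps=[
    {"gripper":1,"tx":0,"ty":-0.5,"tz":0.3,"ax":0,"ay":0,"az":0},
    {"gripper":1,"tx":0,"ty":-0.95,"tz":0.6,"ax":0,"ay":0,"az":0},
    {"gripper":1,"tx":0,"ty":-0.95,"tz":0.6,"ax":0,"ay":0,"az":0},
    {"gripper":1,"tx":0,"ty":-0.95,"tz":0.6,"ax":0,"ay":0,"az":0},
    {"gripper":1,"tx":0,"ty":-0.95,"tz":0.6,"ax":0,"ay":0,"az":0},
    {"gripper":1,"tx":0,"ty":-0.95,"tz":0.6,"ax":0,"ay":0,"az":0},
    {"gripper":1,"tx":0,"ty":-0.95,"tz":0.6,"ax":0,"ay":0,"az":0},
    {"gripper":1,"tx":0,"ty":-0.95,"tz":0.6,"ax":0,"ay":0,"az":0},
    {"gripper":1,"tx":0,"ty":-0.95,"tz":0.6,"ax":0,"ay":0,"az":0},
    {"gripper":1,"tx":0,"ty":-0.95,"tz":0.6,"ax":0,"ay":0,"az":0},
  ],
  newtons=30,
)

```text
t: 2.23
eef_pos: [0.359, -0.4528, 0.4049]
ee_rot: [-2.268, 1.57, -0.431]
force: [0.6, -0.2, -0.9]
width: 0.0877
```

```bash
python3 log.py
```

```text
2.2333 [-0.562, 0.1996, -0.2076, -0.0001, -1.1631, -0.7428] [0.359, -0.4528, 0.4049] [-2.268, 1.57, -0.431] [0.6, -0.2, -0.9] 0.08768254055711704
```

play_rows(
  steps=[
    {"gripper":1,"tx":0,"ty":-0.95,"tz":0.6,"ax":0,"ay":0,"az":0},
    {"gripper":1,"tx":0,"ty":-0.95,"tz":0.6,"ax":0,"ay":0,"az":0},
    {"gripper":1,"tx":0,"ty":-0.95,"tz":0.6,"ax":0,"ay":0,"az":0},
    {"gripper":1,"tx":0,"ty":-0.95,"tz":0.6,"ax":0,"ay":0,"az":0},
    {"gripper":1,"tx":-0.5,"ty":-0.95,"tz":0.6,"ax":0,"ay":0,"az":0},
    {"gripper":1,"tx":-0.5,"ty":-0.95,"tz":0.6,"ax":0,"ay":0,"az":0},
    {"gripper":1,"tx":-0.5,"ty":-0.95,"tz":0.6,"ax":0,"ay":0,"az":0},
    {"gripper":1,"tx":-0.5,"ty":-0.3,"tz":0.95,"ax":0,"ay":0,"az":0},
    {"gripper":1,"tx":-0.5,"ty":-0.3,"tz":0.95,"ax":0,"ay":0,"az":0},
    {"gripper":1,"tx":-0.5,"ty":-0.3,"tz":0.95,"ax":0,"ay":0,"az":0},
  ],
)

```text
t: 3.07
eef_pos: [0.4941, -0.2331, 0.4801]
ee_rot: [0.886, 1.57, 2.723]
force: [0.7, -0.1, -0.8]
width: 0.088
```

```bash
python3 log.py
```

```text
3.0667 [-0.082, 0.1049, -0.1504, -0.0001, -1.3158, -1.2227] [0.4941, -0.2331, 0.4801] [0.886, 1.57, 2.723] [0.7, -0.1, -0.8] 0.08796630498288494
```

play_rows(
  steps=[
    {"gripper":1,"tx":0,"ty":-0.3,"tz":0.95,"ax":0,"ay":0.8,"az":0.8},
    {"gripper":1,"tx":0,"ty":-0.3,"tz":0.95,"ax":0,"ay":0.8,"az":0.8},
    {"gripper":1,"tx":0,"ty":-0.3,"tz":0.95,"ax":0,"ay":0.8,"az":0.8},
    {"gripper":1,"tx":0,"ty":-0.3,"tz":0.95,"ax":0,"ay":0.8,"az":0.8},
    {"gripper":1,"tx":0,"ty":-0.3,"tz":0.95,"ax":0,"ay":0.8,"az":0.8},
  ],
)

```text
t: 3.48
eef_pos: [0.4964, -0.1126, 0.4552]
ee_rot: [2.364, 0.974, -2.082]
force: [0.6, -0.5, -0.1]
width: 0.0878
```

```bash
python3 log.py
```

```text
3.4833 [0.2997, 0.1438, -0.394, 0.3983, -1.4967, -1.7291] [0.4964, -0.1126, 0.4552] [2.364, 0.974, -2.082] [0.6, -0.5, -0.1] 0.08778821884540745
```

play_rows(
  steps=[
    {"gripper":1,"tx":0,"ty":0,"tz":0,"ax":0,"ay":-0.8,"az":-0.8},
    {"gripper":1,"tx":0,"ty":0,"tz":0,"ax":0,"ay":-0.8,"az":-0.8},
    {"gripper":1,"tx":0,"ty":0,"tz":0,"ax":0,"ay":-0.8,"az":-0.8},
    {"gripper":1,"tx":0,"ty":0,"tz":0,"ax":0,"ay":-0.8,"az":-0.8},
    {"gripper":1,"tx":0,"ty":0,"tz":0,"ax":0,"ay":-0.8,"az":-0.8},
    {"gripper":1,"tx":0,"ty":0,"tz":0.95,"ax":0,"ay":0,"az":0},
    {"gripper":1,"tx":0,"ty":0,"tz":0.95,"ax":0,"ay":0,"az":0},
  ],
)

```text
t: 4.07
eef_pos: [0.4837, -0.0691, 0.4548]
ee_rot: [-1.173, 1.568, 0.659]
force: [-0.8, 1.4, 0.1]
width: 0.0877
```

```bash
python3 log.py
```

```text
4.0667 [0.261, 0.0147, -0.3044, -0.0011, -1.2492, -1.5699] [0.4837, -0.0691, 0.4548] [-1.173, 1.568, 0.659] [-0.8, 1.4, 0.1] 0.08767254229713624
```

```bash
cat > fk.py <<'E'
import numpy as np, json
from scipy.spatial.transform import Rotation as Ro
from scipy.optimize import least_squares
def R(ax,a): return Ro.from_euler(ax,a).as_matrix()
def fk(q,p,s4=1):
    # p: z0,a1,x2,z2,x3,z3,ylat(before q4), d6, w_y, w_z (wrist offsets after q4)
    z0,a1,x2,z2,x3,z3,yl,d6,wx,wz=p
    A=R('z',q[0]); t=A@[a1,0,z0]
    A=A@R('y',q[1]); t=t+A@[x2,0,z2]
    A=A@R('y',-q[2]); t=t+A@[x3,yl,z3]
    A=A@R('x',s4*q[3]); t=t+A@[0,wx,wz]
    A=A@R('y',-q[4]); t=t+A@[d6,0,0]
    A=A@R('x',-q[5]+np.pi)
    return t,A
def load(): return [json.loads(l) for l in open('log.jsonl')]
E
python3 - <<'E'
from fk import *
D=load()
for s4 in(1,-1):
    print(s4,[round((Ro.from_matrix(fk(d[0],np.zeros(10),s4)[1]).inv()*Ro.from_euler('xyz',d[2])).magnitude(),4) for d in D])
p0=np.array([.3,0,0,.4,.35,0,-.19,.1,0,0.])
for s4 in (1,-1):
  f=lambda p:np.concatenate([(fk(d[0],p,s4)[0]-d[1])*1000 for d in D]+[(p-p0)*.5])
  r=least_squares(f,p0);print(s4,r.x.round(4),np.abs(r.fun[:-10]).max())
E
```

```text
1 [0.0, 0.0001, 0.0002, 0.7966, 0.0022]
-1 [0.0, 0.0, 0.0, 0.0, 0.0]
1 [ 1.988e-01 -1.000e-04  2.000e-04  6.016e-01  4.635e-01 -3.088e-01
 -4.458e-01  1.999e-01  2.540e-01  3.089e-01] 0.05510966734473266
-1 [ 0.1988  0.      0.      0.6016  0.4636 -0.     -0.      0.1999 -0.1918
 -0.    ] 0.0006051898682191137
```

```bash
cat > ik.py <<'E'
from fk import *
P=np.array([.1988,0,0,.6016,.4636,0,0,.1999,-.1918,0.])
LO=np.array([-3.07,-1.43,-1.02,-3.03,-3.05,-3.03])+.02; HI=np.array([3.07,2.12,1.25,1.67,0,3.03])-.02
def FK(q): return fk(q,P,-1)
def ik(t,A,q0):
    f=lambda q:np.concatenate([(FK(q)[0]-t)*3,(FK(q)[1]-A).ravel()])
    r=least_squares(f,np.clip(q0,LO+1e-3,HI-1e-3),bounds=(LO,HI),xtol=1e-10,ftol=1e-12)
    return r.x,np.abs(r.fun).max()
def multi(t,A,n=25,seed=0,extra=()):
    rng=np.random.default_rng(seed);S=[]
    for q0 in list(extra)+[LO+(HI-LO)*rng.random(6) for _ in range(n)]:
        q,e=ik(t,A,q0)
        if e<1e-4 and not any(np.abs(q-s).max()<.02 for s in S): S.append(q)
    return S
# bottle axis b in tool frame for tilt tau: tool x dot b = -sin(tau) (cap up: tool points tau below horizontal)
def bvec(tau): return np.array([-np.sin(tau),-np.cos(tau),0])   # cap along tool -y (option A)
def tool_from(b_world,zt_world,tau):
    # tool frame with jaw axis zt, bottle axis b
    b=np.asarray(b_world,float);z=np.asarray(zt_world,float)
    # in tool frame: b=-s x - c y ; w = z x b = (0,0,1)x(-s,-c,0)=(c,-s,0) 
    w=np.cross(z,b);s,c=np.sin(tau),np.cos(tau)
    x=-s*b+c*w;y=-c*b-s*w
    return np.stack([x,y,z],1)
E
cat > plan.py <<'E'
from ik import *
dd=np.array([.156,.988,0]);dd/=np.linalg.norm(dd)
B=np.array([.522,.327,.072]);pan=np.array([.5725,.0255,.046])
q0=np.array(load()[-1][0])
for taud in(0,15,30):
    tau=np.radians(taud)
    z=np.cross(dd,[0,0,1.]);
    for sg in(1,-1):
        A=tool_from(dd,-sg*z,tau)
        if sg==1 and A[2,0]>0 or sg==-1 and A[2,0]>0: continue
        print('G',taud,sg,A[:,0].round(2));
        for q in multi(B-A[:,0]*.159,A,12,extra=[q0]): print('   ',q.round(2))
    for hd in range(-40,120,20):
        h=np.array([np.cos(np.radians(hd)),np.sin(np.radians(hd)),0])
        zt=np.cross([0,0,1.],h)   # check
        for sg in (1,-1):
            A=tool_from([0,0,1.],sg*zt,tau)
            if A[:,0]@h<0: continue
            t=pan+[0,0,.0475]-A[:,0]*.159
            print('P',taud,hd,sg,t.round(3),A[:,0].round(2))
            for q in multi(t,A,12,extra=[q0]):
                w=FK(q)[0]-A[:,0]*.2
                print('   ',q.round(2))
E
python3 plan.py
```

```text
G 0 1 [ 0.  0. -1.]
    [ 0.88  0.42 -0.33 -0.   -0.82 -1.03]
P 0 -40 1 [0.451 0.128 0.094] [ 0.77 -0.64  0.  ]
P 0 -20 1 [0.423 0.08  0.094] [ 0.94 -0.34  0.  ]
P 0 0 1 [0.414 0.026 0.094] [1. 0. 0.]
P 0 20 1 [ 0.423 -0.029  0.094] [ 0.94  0.34 -0.  ]
    [-0.74  1.05 -0.78 -2.04 -1.69  1.8 ]
P 0 40 1 [ 0.451 -0.077  0.094] [ 0.77  0.64 -0.  ]
    [-0.7   0.88 -0.51 -1.74 -1.54  1.39]
P 0 60 1 [ 0.493 -0.112  0.094] [ 0.5   0.87 -0.  ]
    [-0.6   0.85 -0.26 -1.5  -1.6   1.12]
P 0 80 1 [ 0.545 -0.131  0.094] [ 0.17  0.98 -0.  ]
    [-0.49  0.9  -0.02 -1.32 -1.76  0.94]
P 0 100 1 [ 0.6   -0.131  0.094] [-0.17  0.98  0.  ]
    [-0.37  0.97  0.21 -1.17 -1.96  0.84]
G 15 1 [-0.04 -0.26 -0.97]
    [ 0.95  0.52 -0.24  0.14 -1.05 -1.18]
P 15 -40 1 [0.455 0.124 0.135] [ 0.74 -0.62 -0.26]
P 15 -20 1 [0.428 0.078 0.135] [ 0.91 -0.33 -0.26]
P 15 0 1 [0.419 0.026 0.135] [ 0.97  0.   -0.26]
P 15 20 1 [ 0.428 -0.027  0.135] [ 0.91  0.33 -0.26]
    [-0.71  0.7  -0.81 -2.06 -1.28  1.51]
P 15 40 1 [ 0.455 -0.073  0.135] [ 0.74  0.62 -0.26]
    [-0.63  0.62 -0.53 -1.68 -1.23  1.14]
P 15 60 1 [ 0.496 
[... 305 characters left out ...]
  0.65 -0.13  0.21 -1.29 -1.26]
P 30 -40 1 [0.467 0.114 0.173] [ 0.66 -0.56 -0.5 ]
P 30 -20 1 [0.443 0.073 0.173] [ 0.81 -0.3  -0.5 ]
P 30 0 1 [0.435 0.026 0.173] [ 0.87  0.   -0.5 ]
    [-0.55  0.42 -0.99 -2.54 -0.92  1.47]
P 30 20 1 [ 0.443 -0.022  0.173] [ 0.81  0.3  -0.5 ]
    [-0.51  0.35 -0.69 -1.92 -0.77  0.99]
P 30 40 1 [ 0.467 -0.063  0.173] [ 0.66  0.56 -0.5 ]
    [-0.45  0.4  -0.49 -1.52 -0.91  0.76]
P 30 60 1 [ 0.504 -0.094  0.173] [ 0.43  0.75 -0.5 ]
    [-0.41  0.49 -0.3  -1.26 -1.13  0.69]
P 30 80 1 [ 0.549 -0.11   0.173] [ 0.15  0.85 -0.5 ]
    [-0.34  0.59 -0.11 -1.06 -1.36  0.68]
P 30 100 1 [ 0.596 -0.11   0.173] [-0.15  0.85 -0.5 ]
    [-0.25  0.69  0.08 -0.91 -1.58  0.73]
```

```bash
cat > plan2.py <<'E'
from ik import *
tau=np.radians(30)
qG=np.array([1.0,.65,-.13,.21,-1.29,-1.26]);qP=np.array([-.41,.49,-.3,-1.26,-1.13,.69])
res=[]
rng=np.random.default_rng(1)
for ed in (10,20):
  lean=np.radians(30-ed) # bottle angle from straight down
  for hd in range(-180,180,30):
    h=np.array([np.cos(np.radians(hd)),np.sin(np.radians(hd)),0])
    # tool x elevation e along h; cap down: b = -Z*cos(lean) + ... ; z such that consistent
    for sg in(1,-1):
      zt=sg*np.cross([0,0,1.],h)
      for l in (lean,-lean):
        b=np.array([0,0,-np.cos(l)])+h*np.sin(l)
        A=tool_from(b,zt,tau)
        if abs(A[2,0]-np.sin(np.radians(ed)))>.01 or A[:,0]@h<0: continue
        for x,y,z in((.5,.2,.45),(.45,.0,.5),(.5,.35,.45)):
          c=np.array([x,y,z])
          for q in multi(c-A[:,0]*.159,A,4,seed=hd,extra=[qG,qP]):
            res.append((np.abs(q-qG).max()+.7*np.abs(q-qP).max(),ed,hd,(x,y,z),q.round(2),(c-A[:,0]*.159).round(2)))
res.sort(key=lambda r:r[0])
for r in res[:14]:print(*r)
E
timeout 500 python3 plan2.py
```

```text
Traceback (most recent call last):
  File "plan2.py", line 19, in <module>
    for q in multi(c-A[:,0]*.159,A,4,seed=hd,extra=[qG,qP]):
             ~~~~~^^^^^^^^^^^^^^^^^^^^^^^^^^^^^^^^^^^^^^^^^
  File "ik.py", line 10, in multi
    rng=np.random.default_rng(seed);S=[]
  File "numpy/random/_generator.pyx", line 5082, in numpy.random._generator.default_rng
  File "numpy/random/_pcg64.pyx", line 123, in numpy.random._pcg64.PCG64.__init__
  File "numpy/random/bit_generator.pyx", line 535, in numpy.random.bit_generator.BitGenerator.__init__
  File "numpy/random/bit_generator.pyx", line 315, in numpy.random.bit_generator.SeedSequence.__init__
  File "numpy/random/bit_generator.pyx", line 389, in numpy.random.bit_generator.SeedSequence.get_assembled_entropy
  File "numpy/random/bit_generator.pyx", line 140, in numpy.random.bit_generator._coerce_to_uint32_array
  File "numpy/random/bit_generator.pyx", line 70, in numpy.random.bit_generator._int_to_uint32_array
ValueError: expected non-negative integer
```

```bash
sed -i 's/seed=hd/seed=hd+200/' plan2.py; timeout 500 python3 plan2.py
```

```text
2.30701259498403 10 -90 (0.45, 0.0, 0.5) [ 0.9   0.34 -0.7   0.82 -2.14 -1.18] [0.45 0.16 0.47]
2.364865192063828 10 -90 (0.5, 0.2, 0.45) [ 1.03  0.63 -0.3   0.72 -2.27 -1.16] [0.5  0.36 0.42]
2.3860434968804856 10 -60 (0.5, 0.35, 0.45) [ 1.25  0.6  -0.41  1.01 -2.09 -1.1 ] [0.42 0.49 0.42]
2.387103201474659 20 -90 (0.45, 0.0, 0.5) [ 0.87  0.41 -0.77  0.85 -2.2  -1.26] [0.45 0.15 0.45]
2.430110013092559 10 -60 (0.5, 0.2, 0.45) [ 1.17  0.44 -0.72  1.03 -1.98 -1.21] [0.42 0.34 0.42]
2.453083580683672 20 -90 (0.5, 0.2, 0.45) [ 1.01  0.68 -0.38  0.76 -2.33 -1.2 ] [0.5  0.35 0.4 ]
2.454221725699516 10 -120 (0.45, 0.0, 0.5) [ 0.69  0.52 -0.33  0.53 -2.41 -1.22] [0.53 0.14 0.47]
2.495368769938223 20 -60 (0.5, 0.2, 0.45) [ 1.13  0.51 -0.77  1.07 -2.07 -1.3 ] [0.43 0.33 0.4 ]
2.5087939509770947 20 -60 (0.5, 0.35, 0.45) [ 1.22  0.66 -0.47  1.06 -2.17 -1.16] [0.43 0.48 0.4 ]
2.5225686833817664 20 -120 (0.45, 0.0, 0.5) [ 0.68  0.57 -0.42  0.56 -2.45 -1.25] [0.52 0.13 0.45]
2.524705536847579 10 -90 (0.5, 0.35, 0.45) [ 1.12  0.8   0.03  0.72 -2.43 -1.07] [0.5  0.51 0.42]
2.6150456914537266 20 -90 (0.5, 0.35, 0.45) [ 1.11  0.83 -0.06  0.77 -2.49 -1.09] [0.5 0.5 0.4]
2.690357812740534 10 -120 (0.5, 0.2, 0.45) [ 0.85  0.78  0.09  0.38 -2.6  -1.28] [0.58 0.34 0.42]
2.7387440108591647 20 -120 (0.5, 0.2, 0.45) [ 0.85  0.81  0.    0.4  -2.65 -1.28] [0.57 0.33 0.4 ]
```

```bash
cat > go.py <<'E'
from ik import *
from station import telemetry
TAU=np.radians(25)
dd=np.array([.156,.988,0]);dd/=np.linalg.norm(dd)
B=np.array([.522,.327,.072]);pan=np.array([.5725,.0255,.046])
AG=tool_from(dd,-np.cross(dd,[0,0,1.]),TAU)
def cur():
    s=telemetry.get_state(); A=Ro.from_euler('xyz',s['ee_rot']).as_matrix(); return s['eef_pos'],A,s['q']
def rel(t,A,t0,A0,frame='tool'):
    v=A0.T@(t-t0)/.025; w=Ro.from_matrix(A0.T@A).as_rotvec()/np.radians(6)
    return v,w
def sim(t,A,rows):
    for r in rows: 
        t=t+A@(np.array(r[:3])*.025); A=A@Ro.from_rotvec(np.array(r[3:])*np.radians(6)).as_matrix()
    return t,A
E
python3 - <<'E'
from go import *
t,A,q=cur();print(t,q)
tg=B-AG[:,0]*(.159+.13); print('target',tg,AG.round(3).tolist())
v,w=rel(tg,AG,t,A);print('shift',v.round(2),'turn',w.round(2))
print('G',ik(B-AG[:,0]*.159,AG,q)[0].round(2), 'pre',ik(tg,AG,q))
print('world shift',(tg-t).round(4))
E
```

```text
[ 0.48367223 -0.06914098  0.45475967] [ 2.60959400e-01  1.46788003e-02 -3.04416498e-01 -1.10025452e-03
 -1.24922023e+00 -1.56994696e+00]
target [0.54104875 0.44764209 0.33392295] [[-0.066, -0.141, -0.988], [-0.417, -0.895, 0.156], [-0.906, 0.423, -0.0]]
shift [ 4.87 -7.55 19.37] turn [-10.83   2.4    3.72]
G [ 0.98  0.6  -0.17  0.19 -1.21 -1.24] pre (array([ 1.01306389,  0.56282817,  0.06724771,  0.16643598, -1.48195462,
       -1.21872338]), np.float64(1.3072876114961218e-13))
world shift [ 0.0574  0.5168 -0.1208]
```

play_rows(
  steps=[
    {"gripper":1,"tx":0,"ty":-0.4,"tz":0.97,"ax":0,"ay":0,"az":0},
    {"gripper":1,"tx":0,"ty":-0.4,"tz":0.97,"ax":0,"ay":0,"az":0},
    {"gripper":1,"tx":0,"ty":-0.4,"tz":0.97,"ax":0,"ay":0,"az":0},
    {"gripper":1,"tx":0,"ty":-0.4,"tz":0.97,"ax":0,"ay":0,"az":0},
    {"gripper":1,"tx":0,"ty":-0.4,"tz":0.97,"ax":0,"ay":0,"az":0},
    {"gripper":1,"tx":0,"ty":-0.4,"tz":0.97,"ax":0,"ay":0,"az":0},
    {"gripper":1,"tx":0,"ty":-0.4,"tz":0.97,"ax":0,"ay":0,"az":0},
    {"gripper":1,"tx":0,"ty":-0.4,"tz":0.97,"ax":0,"ay":0,"az":0},
    {"gripper":1,"tx":0,"ty":-0.4,"tz":0.97,"ax":0,"ay":0,"az":0},
    {"gripper":1,"tx":0,"ty":-0.4,"tz":0.97,"ax":0,"ay":0,"az":0},
    {"gripper":1,"tx":0,"ty":-0.4,"tz":0.97,"ax":0,"ay":0,"az":0},
    {"gripper":1,"tx":0,"ty":-0.4,"tz":0.97,"ax":0,"ay":0,"az":0},
    {"gripper":1,"tx":0,"ty":-0.4,"tz":0.97,"ax":0,"ay":0,"az":0},
    {"gripper":1,"tx":0,"ty":-0.4,"tz":0.97,"ax":0,"ay":0,"az":0},
    {"gripper":1,"tx":0,"ty":-0.4,"tz":0.97,"ax":0,"ay":0,"az":0},
    {"gripper":1,"tx":0,"ty":-0.4,"tz":0.97,"ax":0,"ay":0,"az":0},
    {"gripper":1,"tx":0,"ty":-0.4,"tz":0.97,"ax":0,"ay":0,"az":0},
    {"gripper":1,"tx":0,"ty":-0.4,"tz":0.97,"ax":0,"ay":0,"az":0},
  ],
)

```text
t: 5.57
eef_pos: [0.5427, 0.4015, 0.4542]
ee_rot: [-0.389, 1.571, 1.448]
force: [-0.0, -0.5, 0.1]
width: 0.0876
```

play_rows(
  steps=[
    {"gripper":1,"tx":0,"ty":0,"tz":0,"ax":-0.9,"ay":0.2,"az":0.31},
    {"gripper":1,"tx":0,"ty":0,"tz":0,"ax":-0.9,"ay":0.2,"az":0.31},
    {"gripper":1,"tx":0,"ty":0,"tz":0,"ax":-0.9,"ay":0.2,"az":0.31},
    {"gripper":1,"tx":0,"ty":0,"tz":0,"ax":-0.9,"ay":0.2,"az":0.31},
    {"gripper":1,"tx":0,"ty":0,"tz":0,"ax":-0.9,"ay":0.2,"az":0.31},
    {"gripper":1,"tx":0,"ty":0,"tz":0,"ax":-0.9,"ay":0.2,"az":0.31},
    {"gripper":1,"tx":0,"ty":0,"tz":0,"ax":-0.9,"ay":0.2,"az":0.31},
    {"gripper":1,"tx":0,"ty":0,"tz":0,"ax":-0.9,"ay":0.2,"az":0.31},
    {"gripper":1,"tx":0,"ty":0,"tz":0,"ax":-0.9,"ay":0.2,"az":0.31},
    {"gripper":1,"tx":0,"ty":0,"tz":0,"ax":-0.9,"ay":0.2,"az":0.31},
    {"gripper":1,"tx":0,"ty":0,"tz":0,"ax":-0.9,"ay":0.2,"az":0.31},
    {"gripper":1,"tx":0,"ty":0,"tz":0,"ax":-0.9,"ay":0.2,"az":0.31},
    {"gripper":1,"tx":0,"ty":0,"tz":0,"ax":0,"ay":0,"az":0},
  ],
)

```text
t: 6.65
eef_pos: [0.5426, 0.4007, 0.4532]
ee_rot: [1.565, 1.129, -1.726]
force: [-1.1, -0.4, -0.9]
width: 0.0877
```

```bash
python3 log.py
python3 - <<'E'
from go import *
t,A,q=cur()
tg=B-AG[:,0]*(.159+.13)
v,w=rel(tg,AG,t,A);print('shift',v.round(2),'turn',w.round(2),(np.linalg.norm(FK(q)[0]-t)))
E
```

```text
6.65 [0.9761, 0.4483, 0.1407, 0.184, -1.6659, -1.1452] [0.5426, 0.4007, 0.4532] [1.565, 1.129, -1.726] [-1.1, -0.4, -0.9] 0.0876813954540388
shift [ 3.53 -3.71  0.33] turn [ 0.07 -0.01 -0.05] 4.100000000002993e-05
```

play_rows(
  steps=[
    {"gripper":1,"tx":0.7,"ty":-0.74,"tz":0.07,"ax":0.07,"ay":0,"az":-0.05},
    {"gripper":1,"tx":0.7,"ty":-0.74,"tz":0.07,"ax":0,"ay":0,"az":0},
    {"gripper":1,"tx":0.7,"ty":-0.74,"tz":0.07,"ax":0,"ay":0,"az":0},
    {"gripper":1,"tx":0.7,"ty":-0.74,"tz":0.06,"ax":0,"ay":0,"az":0},
    {"gripper":1,"tx":0.7,"ty":-0.74,"tz":0.06,"ax":0,"ay":0,"az":0},
    {"gripper":1,"tx":0,"ty":0,"tz":0,"ax":0,"ay":0,"az":0},
    {"gripper":1,"tx":0,"ty":0,"tz":0,"ax":0,"ay":0,"az":0},
  ],
)

```text
t: 7.23
eef_pos: [0.5424, 0.448, 0.3346]
ee_rot: [1.575, 1.135, -1.73]
force: [-0.1, -0.4, 0.8]
width: 0.0881
```

Run:
```python
from go import *
from h import *
t,A,q=cur()
tg=B-AG[:,0]*(.159)
v,w=rel(tg,AG,t,A);print(t,'shift',v.round(2),'turn',w.round(2))
ims=[]
for c in('top','scene'):
    im=optics.grab_frame(c)[:,:,::-1].copy()
    im=cv2.resize(im,None,fx=4,fy=4,interpolation=cv2.INTER_CUBIC)
    for s in np.arange(0,.3,.02):   # tool axis ahead from TCP
        u=np.array(proj(c,t+A[:,0]*s))*4+1.5
        cv2.circle(im,tuple(int(a) for a in u),3,(0,0,255),-1)
    for s in(-1,1):
        u=np.array(proj(c,t+A[:,0]*.178+A[:,2]*s*.044))*4+1.5
        cv2.circle(im,tuple(int(a) for a in u),4,(255,0,255),-1)
    ims.append(im)
cv2.imwrite("pics/pre_top.png",ims[0][700:1300,360:1160]);cv2.imwrite("pics/pre_scene.png",ims[1][500:1100,1300:2100])
```

```text
[0.54242279 0.4479938  0.3345899 ] shift [5.23 0.01 0.05] turn [-0.06  0.01  0.01]
```

View pics/pre_top.png

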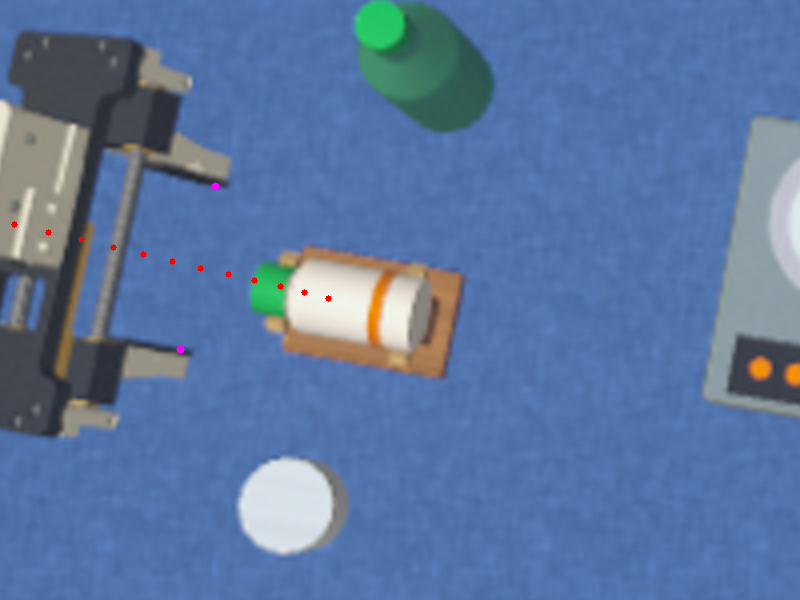

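View pics/pre_scene.png

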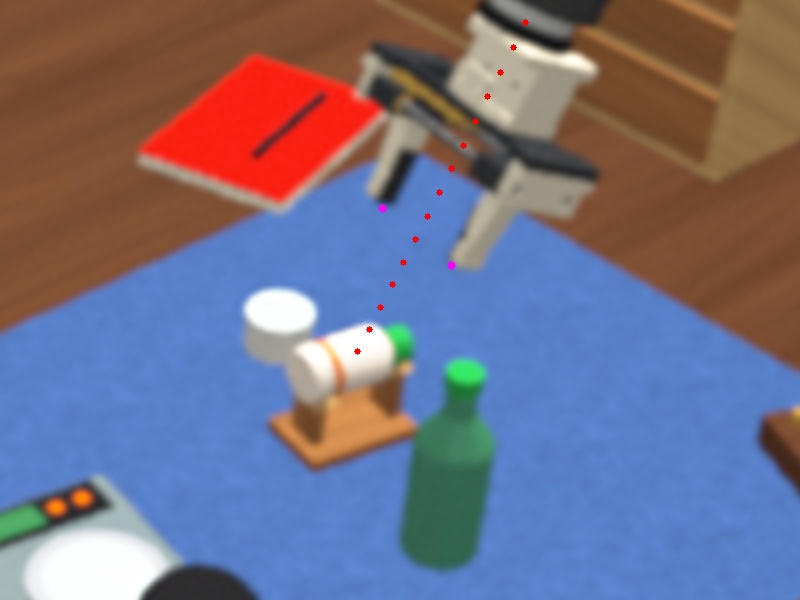

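The gripper is lined up with the bottle: in the top crop the tool line ends at (328, 299), on the bottle axis (about row 303). The drink bottle and the tin are clear of it. I'll advance now.

play_rows(
  steps=[
    {"gripper":1,"tx":0.7,"ty":0,"tz":0.05,"ax":0,"ay":0,"az":0},
    {"gripper":1,"tx":0.7,"ty":0,"tz":0.05,"ax":0,"ay":0,"az":0},
    {"gripper":1,"tx":0.7,"ty":0,"tz":0,"ax":0,"ay":0,"az":0},
    {"gripper":1,"tx":0.7,"ty":0,"tz":0,"ax":0,"ay":0,"az":0},
    {"gripper":1,"tx":0.7,"ty":0,"tz":0,"ax":0,"ay":0,"az":0},
    {"gripper":1,"tx":0.7,"ty":0,"tz":0,"ax":0,"ay":0,"az":0},
    {"gripper":1,"tx":0.5,"ty":0,"tz":0,"ax":0,"ay":0,"az":0},
    {"gripper":1,"tx":0.4,"ty":0,"tz":0,"ax":0,"ay":0,"az":0},
    {"gripper":1,"tx":0.1,"ty":0,"tz":0,"ax":0,"ay":0,"az":0},
    {"gripper":1,"tx":0,"ty":0,"tz":0,"ax":0,"ay":0,"az":0},
  ],
)

```text
t: 8.17
eef_pos: [0.532, 0.3941, 0.2185]
ee_rot: [1.577, 1.138, -1.727]
force: [-0.7, 0.0, 0.4]
width: 0.088
```

Run:
```python
from go import *
from h import *
t,A,q=cur()
tg=B-AG[:,0]*(.159)
v,w=rel(tg,AG,t,A);print(t,'shift',v.round(2),'turn',w.round(2),telemetry.get_state()['force'])
ims=[]
for c in('top','scene'):
    im=optics.grab_frame(c)[:,:,::-1].copy()
    im=cv2.resize(im,None,fx=4,fy=4,interpolation=cv2.INTER_CUBIC);ims.append(im)
o=np.hstack([ims[0][850:1250,460:860],ims[1][600:1000,1450:1850]])
cv2.imwrite("pics/g.png",o)
```

```text
[0.5320345  0.39405115 0.21854933] shift [ 0.1  -0.02 -0.02] turn [-0.06 -0.    0.03] [-0.74128507  0.03528683  0.38264862]
```

View pics/g.png

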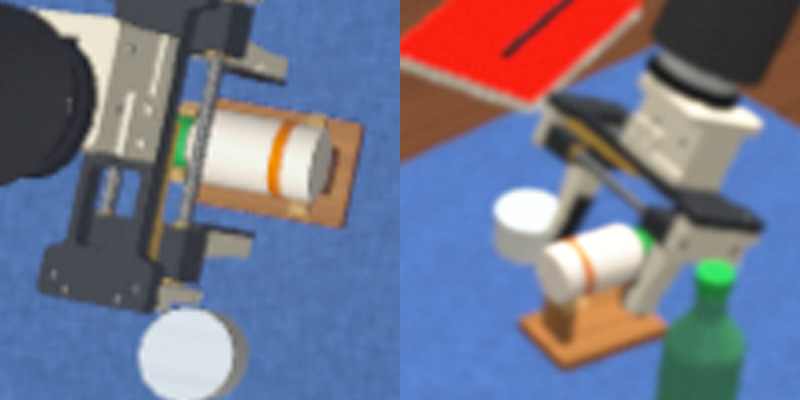

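The fingers straddle the bottle about evenly, so I'll close them.

play_rows(
  steps=[
    {"gripper":0,"tx":0.1,"ty":0,"tz":0,"ax":0,"ay":0,"az":0},
    {"gripper":0,"tx":0,"ty":0,"tz":0,"ax":0,"ay":0,"az":0},
    {"gripper":0,"tx":0,"ty":0,"tz":0,"ax":0,"ay":0,"az":0},
    {"gripper":0,"tx":0,"ty":0,"tz":0,"ax":0,"ay":0,"az":0},
    {"gripper":0,"tx":0,"ty":0,"tz":0,"ax":0,"ay":0,"az":0},
    {"gripper":0,"tx":0,"ty":0,"tz":0,"ax":0,"ay":0,"az":0},
    {"gripper":0,"tx":0,"ty":0,"tz":0,"ax":0,"ay":0,"az":0},
    {"gripper":0,"tx":0,"ty":0,"tz":0,"ax":0,"ay":0,"az":0},
    {"gripper":0,"tx":0,"ty":0,"tz":0,"ax":0,"ay":0,"az":0},
    {"gripper":0,"tx":0,"ty":0,"tz":0,"ax":0,"ay":0,"az":0},
  ],
  newtons=40,
)

```text
t: 9.1
eef_pos: [0.5324, 0.3933, 0.2161]
ee_rot: [1.58, 1.138, -1.724]
force: [5.4, -1.2, 1.6]
width: 0.0433
```

play_rows(
  steps=[
    {"gripper":0,"tx":-0.3,"ty":0.14,"tz":0,"ax":0,"ay":0,"az":0},
    {"gripper":0,"tx":-0.6,"ty":0.28,"tz":0,"ax":0,"ay":0,"az":0},
    {"gripper":0,"tx":-0.9,"ty":0.42,"tz":0,"ax":0,"ay":0,"az":0},
    {"gripper":0,"tx":-0.9,"ty":0.42,"tz":0,"ax":0,"ay":0,"az":0},
    {"gripper":0,"tx":-0.9,"ty":0.42,"tz":0,"ax":0,"ay":0,"az":0},
    {"gripper":0,"tx":-0.9,"ty":0.42,"tz":0,"ax":0,"ay":0,"az":0},
    {"gripper":0,"tx":-0.9,"ty":0.42,"tz":0,"ax":0,"ay":0,"az":0},
    {"gripper":0,"tx":-0.9,"ty":0.42,"tz":0,"ax":0,"ay":0,"az":0},
    {"gripper":0,"tx":-0.9,"ty":0.42,"tz":0,"ax":0,"ay":0,"az":0},
    {"gripper":0,"tx":-0.9,"ty":0.42,"tz":0,"ax":0,"ay":0,"az":0},
    {"gripper":0,"tx":-0.6,"ty":0.28,"tz":0,"ax":0,"ay":0,"az":0},
    {"gripper":0,"tx":0,"ty":0,"tz":0,"ax":0,"ay":0,"az":0},
  ],
)

```text
t: 10.1
eef_pos: [0.531, 0.3926, 0.4602]
ee_rot: [1.583, 1.142, -1.721]
force: [-0.6, -1.0, -1.2]
width: 0.0435
```

```bash
python3 log.py
python3 - <<'E'
from go import *
from h import *
t,A,q=cur()
rows=[[0,0,0,0,0,1]]*12; qq=q;t1,A1=t,A
for r in rows:
    t1,A1=sim(t1,A1,[r]); qn,e=ik(t1,A1,qq); 
    if e>1e-4 or np.abs(qn-qq).max()>.2: print('jump',e,qn-qq)
    qq=qn
print(t1,qq.round(2),A1.round(2).tolist(), 'bottle axis',(A1@bvec(TAU)).round(2))
ims=[]
for c in('top','scene'):
    im=optics.grab_frame(c)[:,:,::-1].copy();ims.append(cv2.resize(im,(400,300)))
    cv2.imwrite(f"pics/l_{c}.png",im)
a=cv2.imread("pics/l_scene.png");cv2.imwrite("pics/lz.png",cv2.resize(a[100:280,330:530],None,fx=3.3,fy=3.3,interpolation=cv2.INTER_CUBIC))
E
```

```text
10.1 [0.9828, 0.4175, 0.1129, 0.1778, -1.6569, -1.1649] [0.531, 0.3926, 0.4602] [1.583, 1.142, -1.721] [-0.6, -1.0, -1.2] 0.043531611160715175
[0.5309536  0.39256875 0.46016832] [ 1.    0.68 -0.06  0.64 -2.42 -1.11] [[-0.16, 0.01, -0.99], [-0.98, 0.11, 0.16], [0.11, 0.99, -0.01]] bottle axis [ 0.06  0.31 -0.95]
```

View pics/lz.png

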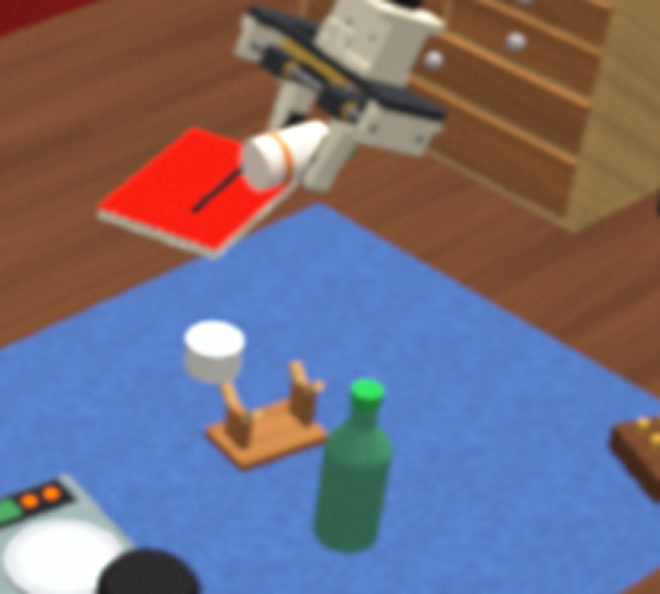

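The bottle is held level at about (285, 155) in the crop, and the rest is empty. Next I turn it upside down about the jaw axis.

play_rows(
  steps=[
    {"gripper":0,"tx":0,"ty":0,"tz":0,"ax":0,"ay":0,"az":0.3},
    {"gripper":0,"tx":0,"ty":0,"tz":0,"ax":0,"ay":0,"az":0.6},
    {"gripper":0,"tx":0,"ty":0,"tz":0,"ax":0,"ay":0,"az":0.8},
    {"gripper":0,"tx":0,"ty":0,"tz":0,"ax":0,"ay":0,"az":0.8},
    {"gripper":0,"tx":0,"ty":0,"tz":0,"ax":0,"ay":0,"az":0.8},
    {"gripper":0,"tx":0,"ty":0,"tz":0,"ax":0,"ay":0,"az":0.8},
    {"gripper":0,"tx":0,"ty":0,"tz":0,"ax":0,"ay":0,"az":0.8},
    {"gripper":0,"tx":0,"ty":0,"tz":0,"ax":0,"ay":0,"az":0.8},
    {"gripper":0,"tx":0,"ty":0,"tz":0,"ax":0,"ay":0,"az":0.8},
    {"gripper":0,"tx":0,"ty":0,"tz":0,"ax":0,"ay":0,"az":0.8},
    {"gripper":0,"tx":0,"ty":0,"tz":0,"ax":0,"ay":0,"az":0.8},
    {"gripper":0,"tx":0,"ty":0,"tz":0,"ax":0,"ay":0,"az":0.8},
    {"gripper":0,"tx":0,"ty":0,"tz":0,"ax":0,"ay":0,"az":0.8},
    {"gripper":0,"tx":0,"ty":0,"tz":0,"ax":0,"ay":0,"az":0.8},
    {"gripper":0,"tx":0,"ty":0,"tz":0,"ax":0,"ay":0,"az":0.8},
    {"gripper":0,"tx":0,"ty":0,"tz":0,"ax":0,"ay":0,"az":0.8},
    {"gripper":0,"tx":0,"ty":0,"tz":0,"ax":0,"ay":0,"az":0.8},
    {"gripper":0,"tx":0,"ty":0,"tz":0,"ax":0,"ay":0,"az":0.6},
    {"gripper":0,"tx":0,"ty":0,"tz":0,"ax":0,"ay":0,"az":0.3},
  ],
)

```text
t: 11.78
eef_pos: [0.5311, 0.3929, 0.453]
ee_rot: [1.571, -0.317, -1.732]
force: [0.0, -0.9, -2.1]
width: 0.0434
```

play_rows(
  steps=[
    {"gripper":0,"tx":0,"ty":0,"tz":0,"ax":0,"ay":0,"az":0},
    {"gripper":0,"tx":0,"ty":0,"tz":0,"ax":0,"ay":0,"az":0},
    {"gripper":0,"tx":0,"ty":0,"tz":0,"ax":0,"ay":0,"az":0},
    {"gripper":0,"tx":0,"ty":0,"tz":0,"ax":0,"ay":0,"az":0},
    {"gripper":0,"tx":0,"ty":0,"tz":0,"ax":0,"ay":0,"az":0},
    {"gripper":0,"tx":0,"ty":0,"tz":0,"ax":0,"ay":0,"az":0},
  ],
)

```text
t: 12.28
eef_pos: [0.5309, 0.3926, 0.456]
ee_rot: [1.574, -0.306, -1.733]
force: [-0.1, -0.5, -1.1]
width: 0.0431
```

```bash
python3 log.py
python3 - <<'E'
from go import *
from h import *
t,A,q=cur()
print('axis',(A@bvec(TAU)).round(3),'angle',np.arccos((A@bvec(TAU))[2]))
b=t+A[:,0]*.159
for c in('top','scene'):
    im=optics.grab_frame(c)[:,:,::-1].copy();u=np.array(proj(c,b)).astype(int);print(u)
    v=np.clip(u-[80,60],0,[480,360]);cv2.imwrite(f"pics/u_{c}.png",cv2.resize(im[v[1]:v[1]+120,v[0]:v[0]+160],None,fx=4,fy=4,interpolation=cv2.INTER_CUBIC))
E
```

```text
12.2833 [0.9804, 0.7072, -0.1335, 0.7271, -2.5035, -1.0899] [0.5309, 0.3926, 0.456] [1.574, -0.306, -1.733] [-0.1, -0.5, -1.1] 0.043051106178569214
axis [ 0.023  0.127 -0.992] angle 3.011722514109292
[148 231]
[401  89]
```

View pics/u_scene.png

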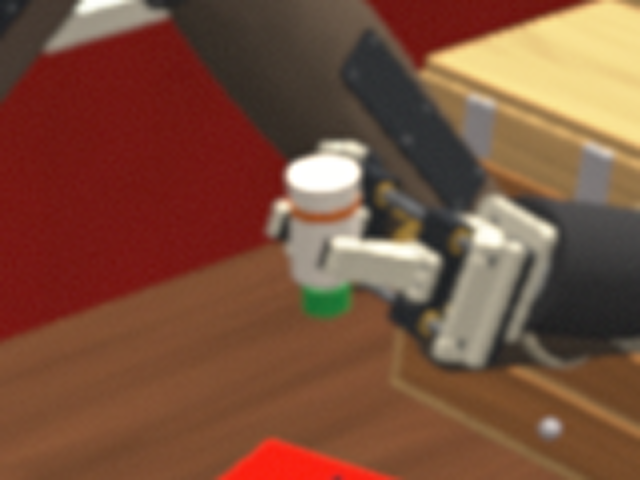

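The bottle is upside down with its cap at (325, 298) in the crop. I'll hold it there for another 1.2 s and plan the placing.

play_rows(
  steps=[
    {"gripper":0,"tx":0,"ty":0,"tz":0,"ax":0,"ay":0,"az":0},
    {"gripper":0,"tx":0,"ty":0,"tz":0,"ax":0,"ay":0,"az":0},
    {"gripper":0,"tx":0,"ty":0,"tz":0,"ax":0,"ay":0,"az":0},
    {"gripper":0,"tx":0,"ty":0,"tz":0,"ax":0,"ay":0,"az":0},
    {"gripper":0,"tx":0,"ty":0,"tz":0,"ax":0,"ay":0,"az":0},
    {"gripper":0,"tx":0,"ty":0,"tz":0,"ax":0,"ay":0,"az":0},
    {"gripper":0,"tx":0,"ty":0,"tz":0,"ax":0,"ay":0,"az":0},
    {"gripper":0,"tx":0,"ty":0,"tz":0,"ax":0,"ay":0,"az":0},
    {"gripper":0,"tx":0,"ty":0,"tz":0,"ax":0,"ay":0,"az":0},
    {"gripper":0,"tx":0,"ty":0,"tz":0,"ax":0,"ay":0,"az":0},
    {"gripper":0,"tx":0,"ty":0,"tz":0,"ax":0,"ay":0,"az":0},
    {"gripper":0,"tx":0,"ty":0,"tz":0,"ax":0,"ay":0,"az":0},
    {"gripper":0,"tx":0,"ty":0,"tz":0,"ax":0,"ay":0,"az":0},
    {"gripper":0,"tx":0,"ty":0,"tz":0,"ax":0,"ay":0,"az":0},
  ],
)

```text
t: 13.55
eef_pos: [0.531, 0.3925, 0.4555]
ee_rot: [1.573, -0.308, -1.733]
force: [0.6, 0.2, -1.6]
width: 0.043
```

```bash
cat > p.py <<'E'
from go import *
def place(hd,dz):
    h=np.array([np.cos(hd),np.sin(hd),0]);zt=np.cross([0,0,1.],h)
    A=tool_from([0,0,1.],zt,TAU); assert A[:,0]@h>0
    return pan+[0,0,.0475+dz]-A[:,0]*.159,A
def check(t,A,q,rows):
    mx=0
    for r in rows:
        t,A=sim(t,A,[r]); qn,e=ik(t,A,q)
        if e>1e-4: print('unreach',e,t)
        mx=np.maximum(mx,np.abs(qn-q)*12);q=qn
    return t,A,q,mx
E
python3 - <<'E'
from p import *
t,A,q=cur()
tp,Ap=place(np.radians(50),.30)
print(tp,Ap.round(2).tolist(),'q',[ik(tp,Ap,[-.43,.45,-.4,-1.4,-1,.7])[0].round(2)],[ik(*place(np.radians(50),0),[-.43,.45,-.4,-1.4,-1,.7])[0].round(2)])
# stage 1: unrotate az -1 x25 w/o translation => tool ; stage total
v,w=rel(tp,Ap,t,A);print(v,w)
# stage a: back to tool straight down along jaw axis
for n in (18,):
    t1,A1,q1,mx=check(t,A,q,[[0,0,0,0,0,-1]]*n);print(t1,A1[:,0].round(2),q1.round(2),mx.round(2))
    v,w=rel(tp,Ap,t1,A1);print('then',v.round(2),w.round(2), (tp-t1).round(3))
E
```

```text
[ 0.47987242 -0.08488925  0.4606963 ] [[0.58, -0.27, -0.77], [0.69, -0.32, 0.64], [-0.42, -0.91, 0.0]] q [array([-0.37, -0.01, -0.19, -1.17, -1.21,  0.03])] [array([-0.49,  0.5 , -0.4 , -1.44, -1.11,  0.83])]
[18.33786904 -5.61688068 -1.05387852] [  7.11812141  -2.81001362 -27.77695632]
[0.53098707 0.39254823 0.45553447] [ 0.    0.01 -1.  ] [ 0.93  0.31  0.05 -0.   -1.31 -1.09] [0.17 0.34 0.5  0.59 1.   0.3 ]
then [-0.32 19.18 -1.05] [  4.56   2.9  -10.5 ] [-0.051 -0.477  0.005]
```

play_rows(
  steps=[
    {"gripper":0,"tx":0,"ty":0,"tz":0,"ax":0,"ay":0,"az":-0.5},
    {"gripper":0,"tx":0,"ty":0,"tz":0,"ax":0,"ay":0,"az":-1},
    {"gripper":0,"tx":0,"ty":0,"tz":0,"ax":0,"ay":0,"az":-1},
    {"gripper":0,"tx":0,"ty":0,"tz":0,"ax":0,"ay":0,"az":-1},
    {"gripper":0,"tx":0,"ty":0,"tz":0,"ax":0,"ay":0,"az":-1},
    {"gripper":0,"tx":0,"ty":0,"tz":0,"ax":0,"ay":0,"az":-1},
    {"gripper":0,"tx":0,"ty":0,"tz":0,"ax":0,"ay":0,"az":-1},
    {"gripper":0,"tx":0,"ty":0,"tz":0,"ax":0,"ay":0,"az":-1},
    {"gripper":0,"tx":0,"ty":0,"tz":0,"ax":0,"ay":0,"az":-1},
    {"gripper":0,"tx":0,"ty":0,"tz":0,"ax":0,"ay":0,"az":-1},
    {"gripper":0,"tx":0,"ty":0,"tz":0,"ax":0,"ay":0,"az":-1},
    {"gripper":0,"tx":0,"ty":0,"tz":0,"ax":0,"ay":0,"az":-1},
    {"gripper":0,"tx":0,"ty":0,"tz":0,"ax":0,"ay":0,"az":-1},
    {"gripper":0,"tx":0,"ty":0,"tz":0,"ax":0,"ay":0,"az":-1},
    {"gripper":0,"tx":0,"ty":0,"tz":0,"ax":0,"ay":0,"az":-1},
    {"gripper":0,"tx":0,"ty":0,"tz":0,"ax":0,"ay":0,"az":-1},
    {"gripper":0,"tx":0,"ty":0,"tz":0,"ax":0,"ay":0,"az":-1},
    {"gripper":0,"tx":0,"ty":0,"tz":0,"ax":0,"ay":0,"az":-1},
    {"gripper":0,"tx":0,"ty":0,"tz":0,"ax":0,"ay":0,"az":-0.5},
    {"gripper":0,"tx":0,"ty":0,"tz":0,"ax":0,"ay":0,"az":0},
  ],
)

```text
t: 15.22
eef_pos: [0.5307, 0.392, 0.4578]
ee_rot: [-1.804, 1.557, 1.175]
force: [0.4, 1.2, -1.7]
width: 0.0431
```

Run:
```python
from p import *
t,A,q=cur();print(t,A.round(2).tolist(),q.round(2))
tp,Ap=place(np.radians(50),.30)
v,w=rel(tp,Ap,t,A);print(v.round(2),w.round(2))
n=22
t1,A1,q1,mx=check(t,A,q,[list(v/n)+[0,0,0]]*n);print(t1,q1.round(2),mx.round(2))
n=14
t1,A1,q1,mx=check(t1,A1,q1,[[0,0,0]+list(w/n)]*n);print(t1,q1.round(2),mx.round(2))
```

```text
[0.53068987 0.39204017 0.45784508] [[0.01, -0.16, -0.99], [0.01, -0.99, 0.16], [-1.0, -0.01, -0.0]] [ 0.93  0.3   0.05 -0.   -1.31 -1.09]
[-0.38 19.15 -1.09] [  4.54   2.9  -10.42]
[ 0.47987242 -0.08488925  0.4606963 ] [ 0.22  0.01 -0.29 -0.01 -1.26 -0.38] [0.55 0.29 0.4  0.01 0.11 0.55]
[ 0.47987242 -0.08488925  0.4606963 ] [-0.37 -0.01 -0.19 -1.17 -1.21  0.03] [0.6  0.08 0.24 1.08 0.25 0.43]
```

play_rows(
  steps=[
    {"gripper":0,"tx":0,"ty":0.5,"tz":0,"ax":0,"ay":0,"az":0},
    {"gripper":0,"tx":0,"ty":1,"tz":-0.06,"ax":0,"ay":0,"az":0},
    {"gripper":0,"tx":0,"ty":1,"tz":-0.06,"ax":0,"ay":0,"az":0},
    {"gripper":0,"tx":0,"ty":1,"tz":-0.06,"ax":0,"ay":0,"az":0},
    {"gripper":0,"tx":0,"ty":1,"tz":-0.06,"ax":0,"ay":0,"az":0},
    {"gripper":0,"tx":0,"ty":1,"tz":-0.06,"ax":0,"ay":0,"az":0},
    {"gripper":0,"tx":0,"ty":1,"tz":-0.06,"ax":0,"ay":0,"az":0},
    {"gripper":0,"tx":0,"ty":1,"tz":-0.06,"ax":0,"ay":0,"az":0},
    {"gripper":0,"tx":0,"ty":1,"tz":-0.06,"ax":0,"ay":0,"az":0},
    {"gripper":0,"tx":0,"ty":1,"tz":-0.06,"ax":0,"ay":0,"az":0},
    {"gripper":0,"tx":0,"ty":1,"tz":-0.06,"ax":0,"ay":0,"az":0},
    {"gripper":0,"tx":0,"ty":1,"tz":-0.06,"ax":0,"ay":0,"az":0},
    {"gripper":0,"tx":0,"ty":1,"tz":-0.06,"ax":0,"ay":0,"az":0},
    {"gripper":0,"tx":0,"ty":1,"tz":-0.06,"ax":0,"ay":0,"az":0},
    {"gripper":0,"tx":0,"ty":1,"tz":-0.06,"ax":0,"ay":0,"az":0},
    {"gripper":0,"tx":0,"ty":1,"tz":-0.06,"ax":0,"ay":0,"az":0},
    {"gripper":0,"tx":0,"ty":1,"tz":-0.06,"ax":0,"ay":0,"az":0},
    {"gripper":0,"tx":0,"ty":1,"tz":-0.06,"ax":0,"ay":0,"az":0},
    {"gripper":0,"tx":0,"ty":1,"tz":-0.06,"ax":0,"ay":0,"az":0},
    {"gripper":0,"tx":0,"ty":0.6,"tz":0,"ax":0,"ay":0,"az":0},
  ],
)

```text
t: 16.88
eef_pos: [0.4802, -0.0849, 0.4525]
ee_rot: [-1.647, 1.566, 1.333]
force: [0.5, 0.9, -1.0]
width: 0.0433
```

play_rows(
  steps=[
    {"gripper":0,"tx":0,"ty":0,"tz":0,"ax":0.16,"ay":0.1,"az":-0.37},
    {"gripper":0,"tx":0,"ty":0,"tz":0,"ax":0.32,"ay":0.21,"az":-0.74},
    {"gripper":0,"tx":0,"ty":0,"tz":0,"ax":0.32,"ay":0.21,"az":-0.74},
    {"gripper":0,"tx":0,"ty":0,"tz":0,"ax":0.32,"ay":0.21,"az":-0.74},
    {"gripper":0,"tx":0,"ty":0,"tz":0,"ax":0.32,"ay":0.21,"az":-0.74},
    {"gripper":0,"tx":0,"ty":0,"tz":0,"ax":0.32,"ay":0.21,"az":-0.74},
    {"gripper":0,"tx":0,"ty":0,"tz":0,"ax":0.32,"ay":0.21,"az":-0.74},
    {"gripper":0,"tx":0,"ty":0,"tz":0,"ax":0.32,"ay":0.21,"az":-0.74},
    {"gripper":0,"tx":0,"ty":0,"tz":0,"ax":0.32,"ay":0.21,"az":-0.74},
    {"gripper":0,"tx":0,"ty":0,"tz":0,"ax":0.32,"ay":0.21,"az":-0.74},
    {"gripper":0,"tx":0,"ty":0,"tz":0,"ax":0.32,"ay":0.21,"az":-0.74},
    {"gripper":0,"tx":0,"ty":0,"tz":0,"ax":0.32,"ay":0.21,"az":-0.74},
    {"gripper":0,"tx":0,"ty":0,"tz":0,"ax":0.32,"ay":0.21,"az":-0.74},
    {"gripper":0,"tx":0,"ty":0,"tz":0,"ax":0.32,"ay":0.21,"az":-0.74},
    {"gripper":0,"tx":0,"ty":0,"tz":0,"ax":0.16,"ay":0.1,"az":-0.37},
    {"gripper":0,"tx":0,"ty":0,"tz":0,"ax":0,"ay":0,"az":0},
    {"gripper":0,"tx":0,"ty":0,"tz":0,"ax":0,"ay":0,"az":0},
  ],
)

```text
t: 18.3
eef_pos: [0.4805, -0.0838, 0.4521]
ee_rot: [-1.581, 0.451, 0.872]
force: [0.1, -0.3, -1.5]
width: 0.0433
```

```bash
python3 log.py
python3 - <<'E'
from p import *
from h import *
t,A,q=cur()
tp,Ap=place(np.radians(50),.1)
v,w=rel(tp,Ap,t,A);print(v.round(2),w.round(2),'axis',(A@bvec(TAU)).round(3))
b=t+A[:,0]*.159;print(b)
np.set_printoptions(suppress=True)
for c in('top','scene'):
    im=optics.grab_frame(c)[:,:,::-1].copy();u=np.array(proj(c,b)).astype(int);print(u)
    cv2.imwrite(f"pics/v_{c}_full.png",im)
    v=np.clip(u-[80,60],0,[480,360]);z=cv2.resize(im[v[1]:v[1]+120,v[0]:v[0]+160],None,fx=4,fy=4,interpolation=cv2.INTER_CUBIC)
    ax=A@bvec(TAU)
    for s in(-.0475,0,.0475):
        p=(np.array(proj(c,b+ax*s))-v)*4+1.5;cv2.circle(z,tuple(p.astype(int)),3,(0,0,255),-1)
    cv2.imwrite(f"pics/v_{c}.png",z)
E
```

```text
18.3 [-0.3648, -0.0026, -0.195, -1.1588, -1.1889, 0.045] [0.4805, -0.0838, 0.4521] [-1.581, 0.451, 0.872] [0.1, -0.3, -1.5] 0.04330273624909627
[3.29 6.91 0.06] [ 0.1  -0.   -0.14] axis [0.002 0.017 1.   ]
[0.57255521 0.02582226 0.38277498]
[301 203]
[351 168]
```

View pics/v_scene.png

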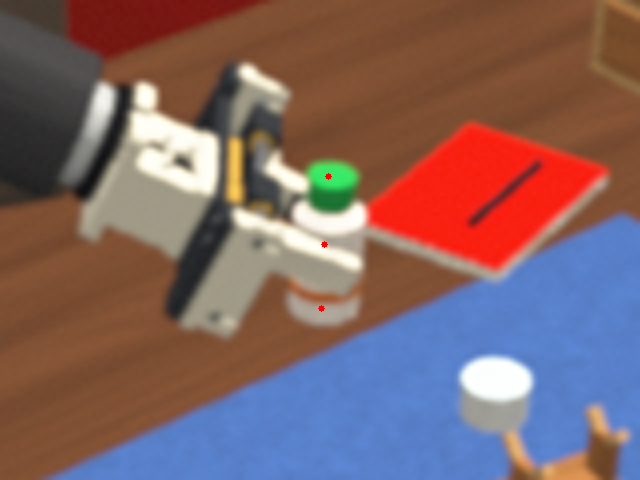

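View pics/v_top.png

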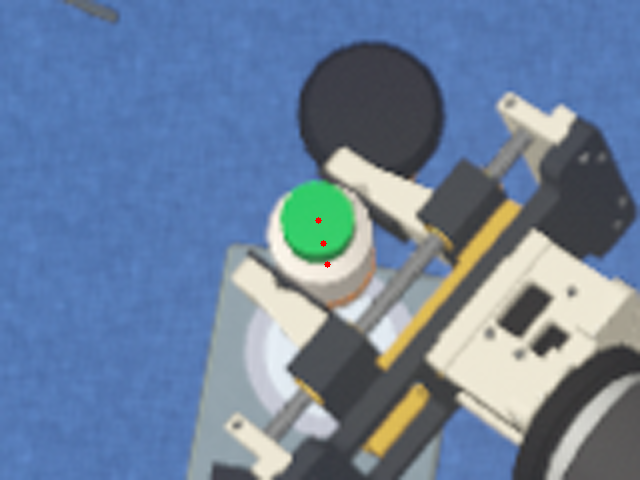

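The bottle is upright in the grip above the pan: the cap at (330, 177) in the scene crop and (318, 220) in the top crop matches the model to about 2 mm. I'll descend now.

play_rows(
  steps=[
    {"gripper":0,"tx":0.17,"ty":0.36,"tz":0,"ax":0.1,"ay":0,"az":-0.14},
    {"gripper":0,"tx":0.34,"ty":0.72,"tz":0,"ax":0,"ay":0,"az":0},
    {"gripper":0,"tx":0.34,"ty":0.72,"tz":0,"ax":0,"ay":0,"az":0},
    {"gripper":0,"tx":0.34,"ty":0.72,"tz":0,"ax":0,"ay":0,"az":0},
    {"gripper":0,"tx":0.34,"ty":0.72,"tz":0,"ax":0,"ay":0,"az":0},
    {"gripper":0,"tx":0.34,"ty":0.72,"tz":0,"ax":0,"ay":0,"az":0},
    {"gripper":0,"tx":0.34,"ty":0.72,"tz":0,"ax":0,"ay":0,"az":0},
    {"gripper":0,"tx":0.34,"ty":0.72,"tz":0,"ax":0,"ay":0,"az":0},
    {"gripper":0,"tx":0.34,"ty":0.72,"tz":0,"ax":0,"ay":0,"az":0},
    {"gripper":0,"tx":0.34,"ty":0.72,"tz":0,"ax":0,"ay":0,"az":0},
    {"gripper":0,"tx":0.34,"ty":0.72,"tz":0,"ax":0,"ay":0,"az":0},
    {"gripper":0,"tx":0.34,"ty":0.72,"tz":0,"ax":0,"ay":0,"az":0},
    {"gripper":0,"tx":0.17,"ty":0.36,"tz":0,"ax":0,"ay":0,"az":0},
    {"gripper":0,"tx":0,"ty":0,"tz":0,"ax":0,"ay":0,"az":0},
    {"gripper":0,"tx":0,"ty":0,"tz":0,"ax":0,"ay":0,"az":0},
    {"gripper":0,"tx":0,"ty":0,"tz":0,"ax":0,"ay":0,"az":0},
  ],
)

```text
t: 19.73
eef_pos: [0.4826, -0.0819, 0.2145]
ee_rot: [-1.573, 0.434, 0.873]
force: [0.2, 0.1, -1.8]
width: 0.0431
```

```bash
cat > look.py <<'E'
from p import *
from h import *
import sys
tag=sys.argv[1]
np.set_printoptions(suppress=True)
t,A,q=cur();s=telemetry.get_state()
tp,Ap=place(np.radians(50),0)
v,w=rel(tp,Ap,t,A);print('to go',v.round(2),w.round(2),'axis',(A@bvec(TAU)).round(3),'F',s['force'].round(1),'M',s['moment'].round(2))
b=t+A[:,0]*.159;print(b,'above pan',b[2]-.046)
zs=[]
for c in('top','scene'):
    im=optics.grab_frame(c)[:,:,::-1].copy();u=np.array(proj(c,b)).astype(int)
    v=np.clip(u-[50,60],0,[540,360]);z=cv2.resize(im[v[1]:v[1]+120,v[0]:v[0]+100],None,fx=4,fy=4,interpolation=cv2.INTER_CUBIC)
    ax=A@bvec(TAU)
    for s in(-.0475,0,.0475):
        p=(np.array(proj(c,b+ax*s))-v)*4+1.5;cv2.circle(z,tuple(p.astype(int)),3,(0,0,255),-1)
    zs.append(z)
cv2.imwrite(f"pics/{tag}.png",np.hstack(zs))
E
python3 look.py d1
```

```text
to go [0.76 2.02 0.01] [ 0.02 -0.    0.02] axis [-0.003 -0.     1.   ] F [ 0.2  0.1 -1.8] M [-2.7   2.34 -0.05]
[0.57531589 0.02857    0.14761412] above pan 0.10161411892757745
```

View pics/d1.png

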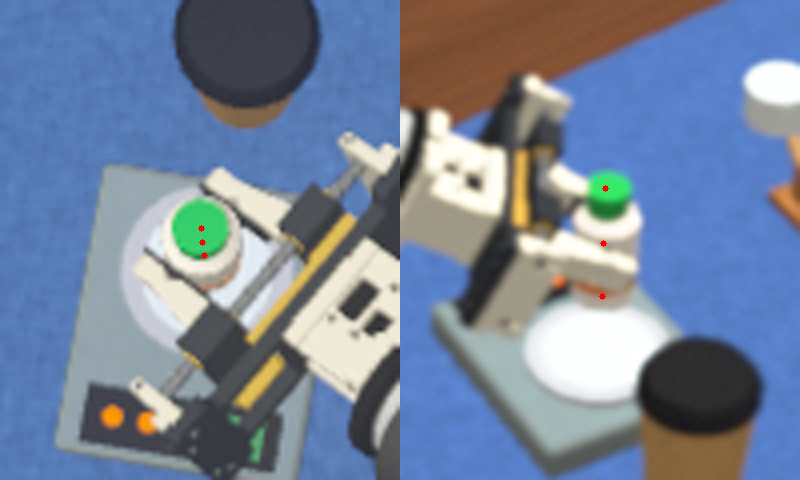

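play_rows(
  steps=[
    {"gripper":0,"tx":0.12,"ty":0.3,"tz":0,"ax":0,"ay":0,"az":0},
    {"gripper":0,"tx":0.12,"ty":0.3,"tz":0,"ax":0,"ay":0,"az":0},
    {"gripper":0,"tx":0.12,"ty":0.3,"tz":0,"ax":0,"ay":0,"az":0},
    {"gripper":0,"tx":0.12,"ty":0.3,"tz":0,"ax":0,"ay":0,"az":0},
    {"gripper":0,"tx":0.08,"ty":0.25,"tz":0,"ax":0,"ay":0,"az":0},
    {"gripper":0,"tx":0.06,"ty":0.18,"tz":0,"ax":0,"ay":0,"az":0},
    {"gripper":0,"tx":0.04,"ty":0.1,"tz":0,"ax":0,"ay":0,"az":0},
    {"gripper":0,"tx":0,"ty":0,"tz":0,"ax":0,"ay":0,"az":0},
    {"gripper":0,"tx":0,"ty":0,"tz":0,"ax":0,"ay":0,"az":0},
    {"gripper":0,"tx":0,"ty":0,"tz":0,"ax":0,"ay":0,"az":0},
  ],
)

```text
t: 20.67
eef_pos: [0.4802, -0.0846, 0.1678]
ee_rot: [-1.572, 0.434, 0.872]
force: [0.9, -0.6, -2.0]
width: 0.0431
```

```bash
python3 look.py d2
```

```text
to go [0.1  0.26 0.  ] [ 0.01 -0.01  0.02] axis [-0.003 -0.001  1.   ] F [ 0.9 -0.6 -2. ] M [-2.7   2.33 -0.04]
[0.57306209 0.02577305 0.10093805] above pan 0.05493805034336427
```

View pics/d2.png

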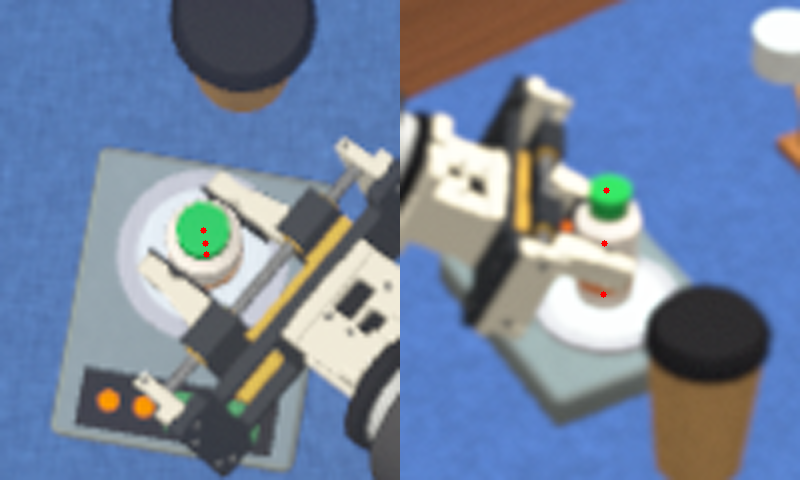

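play_rows(
  steps=[
    {"gripper":0,"tx":0.02,"ty":0.05,"tz":0,"ax":0,"ay":0,"az":0},
    {"gripper":0,"tx":0.02,"ty":0.05,"tz":0,"ax":0,"ay":0,"az":0},
    {"gripper":0,"tx":0.02,"ty":0.05,"tz":0,"ax":0,"ay":0,"az":0},
    {"gripper":0,"tx":0.02,"ty":0.04,"tz":0,"ax":0,"ay":0,"az":0},
    {"gripper":0,"tx":0,"ty":0,"tz":0,"ax":0,"ay":0,"az":0},
    {"gripper":0,"tx":0,"ty":0,"tz":0,"ax":0,"ay":0,"az":0},
  ],
)

```text
t: 21.27
eef_pos: [0.4799, -0.0847, 0.1623]
ee_rot: [-1.572, 0.434, 0.872]
force: [0.1, -0.1, -0.2]
width: 0.0433
```

play_rows(
  steps=[
    {"gripper":0,"tx":0.02,"ty":0.04,"tz":0,"ax":0,"ay":0,"az":0},
    {"gripper":0,"tx":0,"ty":0,"tz":0,"ax":0,"ay":0,"az":0},
    {"gripper":0,"tx":0,"ty":0,"tz":0,"ax":0,"ay":0,"az":0},
  ],
)

```text
t: 21.52
eef_pos: [0.48, -0.0847, 0.1613]
ee_rot: [-1.572, 0.434, 0.872]
force: [0.5, -1.0, -0.7]
width: 0.0431
```

play_rows(
  steps=[
    {"gripper":0,"tx":0.02,"ty":0.04,"tz":0,"ax":0,"ay":0,"az":0},
    {"gripper":0,"tx":0,"ty":0,"tz":0,"ax":0,"ay":0,"az":0},
    {"gripper":0,"tx":0,"ty":0,"tz":0,"ax":0,"ay":0,"az":0},
  ],
)

```text
t: 21.77
eef_pos: [0.4801, -0.0847, 0.1609]
ee_rot: [-1.573, 0.432, 0.872]
force: [-3.2, -2.5, 5.6]
width: 0.0431
```

Contact: the vertical force rose to +5.6 N at the expected height. I'll release partway first.

play_rows(
  steps=[
    {"gripper":0,"tx":0,"ty":0,"tz":0,"ax":0,"ay":0,"az":0},
    {"gripper":0,"tx":0,"ty":0,"tz":0,"ax":0,"ay":0,"az":0},
  ],
  newtons=6,
)

```text
t: 21.93
eef_pos: [0.4802, -0.0846, 0.1607]
ee_rot: [-1.573, 0.433, 0.872]
force: [-2.0, -2.3, 6.2]
width: 0.0439
```

play_rows(
  steps=[
    {"gripper":0.55,"tx":0,"ty":0,"tz":0,"ax":0,"ay":0,"az":0},
    {"gripper":0.6,"tx":0,"ty":0,"tz":0,"ax":0,"ay":0,"az":0},
    {"gripper":0.65,"tx":0,"ty":0,"tz":0,"ax":0,"ay":0,"az":0},
    {"gripper":0.7,"tx":0,"ty":0,"tz":0,"ax":0,"ay":0,"az":0},
    {"gripper":0.7,"tx":0,"ty":0,"tz":0,"ax":0,"ay":0,"az":0},
    {"gripper":0.7,"tx":0,"ty":0,"tz":0,"ax":0,"ay":0,"az":0},
    {"gripper":0.7,"tx":0,"ty":0,"tz":0,"ax":0,"ay":0,"az":0},
  ],
)

```text
t: 22.52
eef_pos: [0.48, -0.0846, 0.1601]
ee_rot: [-1.572, 0.434, 0.872]
force: [-0.3, -0.2, -0.2]
width: 0.0614
```

```bash
python3 look.py d3
```

```text
to go [-0.02 -0.02 -0.  ] [ 0.01 -0.01  0.02] axis [-0.002 -0.001  1.   ] F [-0.3 -0.2 -0.2] M [-2.24  1.99 -0.02]
[0.57283215 0.02577483 0.09321095] above pan 0.04721094817376377
```

View pics/d3.png

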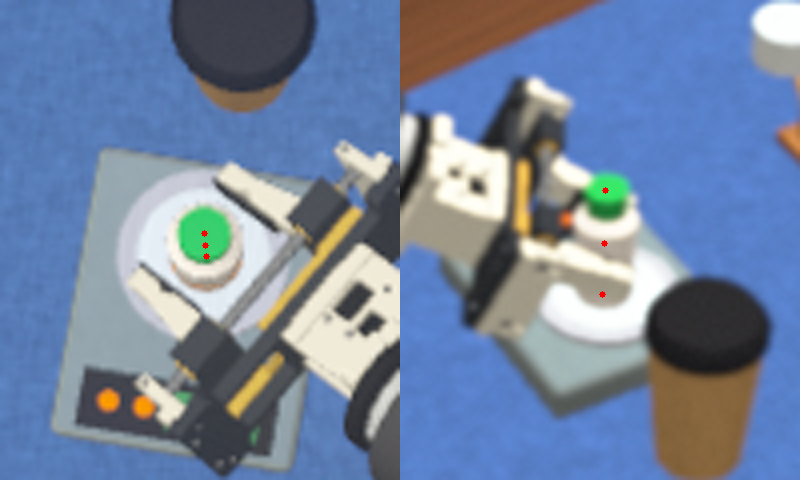

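The bottle stands free on the pan with a gap on both sides, so I'll back straight out along the tool axis.

play_rows(
  steps=[
    {"gripper":0.8,"tx":-0.2,"ty":0,"tz":0,"ax":0,"ay":0,"az":0},
    {"gripper":0.8,"tx":-0.4,"ty":0,"tz":0,"ax":0,"ay":0,"az":0},
    {"gripper":0.8,"tx":-0.6,"ty":0,"tz":0,"ax":0,"ay":0,"az":0},
    {"gripper":0.8,"tx":-0.6,"ty":0,"tz":0,"ax":0,"ay":0,"az":0},
    {"gripper":0.8,"tx":-0.6,"ty":0,"tz":0,"ax":0,"ay":0,"az":0},
    {"gripper":0.8,"tx":-0.6,"ty":0,"tz":0,"ax":0,"ay":0,"az":0},
    {"gripper":0.8,"tx":-0.6,"ty":0,"tz":0,"ax":0,"ay":0,"az":0},
    {"gripper":0.8,"tx":-0.4,"ty":0,"tz":0,"ax":0,"ay":0,"az":0},
    {"gripper":0.8,"tx":0,"ty":0,"tz":0,"ax":0,"ay":0,"az":0},
    {"gripper":0.8,"tx":0,"ty":0,"tz":0,"ax":0,"ay":0,"az":0},
  ],
)

```text
t: 23.45
eef_pos: [0.4214, -0.1548, 0.2027]
ee_rot: [-1.573, 0.434, 0.87]
force: [-0.1, 0.2, -0.2]
width: 0.0701
```

Run:
```python
from h import *
print(telemetry.get_state()['force'])
zs=[]
for c,o in(('top',(250,170)),('scene',(300,190))):
    im=optics.grab_frame(c)[:,:,::-1].copy()
    cv2.imwrite(f"pics/f_{c}.png",im)
    z=cv2.resize(im[o[1]:o[1]+120,o[0]:o[0]+100],None,fx=4,fy=4,interpolation=cv2.INTER_CUBIC)
    for s in(.046,.0935,.141):
        p=(np.array(proj(c,(.5725,.0255,s)))-o)*4+1.5;cv2.circle(z,tuple(p.astype(int)),3,(0,0,255),-1)
    zs.append(z)
    for n in('cup_mid','drink_mid','tin_mid','bottle_mid','pan'): print(c,n,[np.round(d['location'],1).tolist() for d in finder.pinpoint(n,c)[:1]])
cv2.imwrite("pics/f.png",np.hstack(zs))
```

```text
[-0.05183345  0.21520266 -0.1819392 ]
top cup_mid [[176.7, 314.3]]
top drink_mid [[188.8, 192.2]]
top tin_mid [[303.6, 160.2]]
top bottle_mid [[227.9, 301.6]]
top pan [[230.3, 301.3]]
scene cup_mid [[291.2, 373.9]]
scene drink_mid [[238.4, 438.4]]
scene tin_mid [[206.4, 394.4]]
scene bottle_mid [[255.5, 347.0]]
scene pan [[272.0, 348.4]]
```

View pics/f.png

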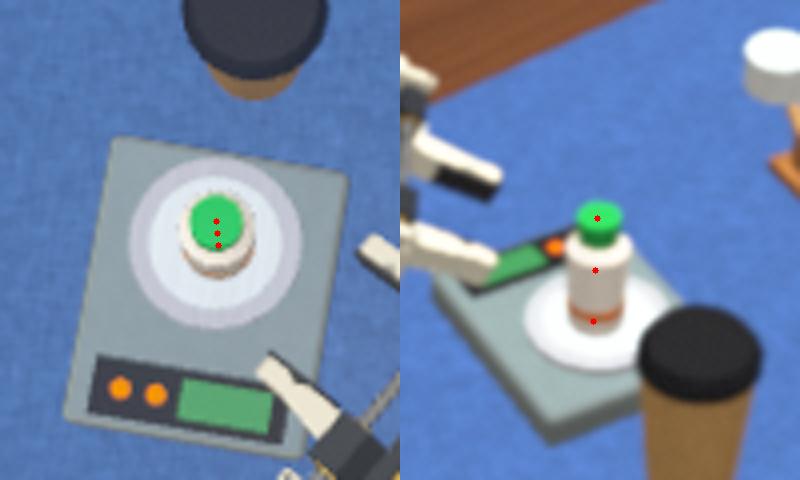

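View pics/f_scene.png

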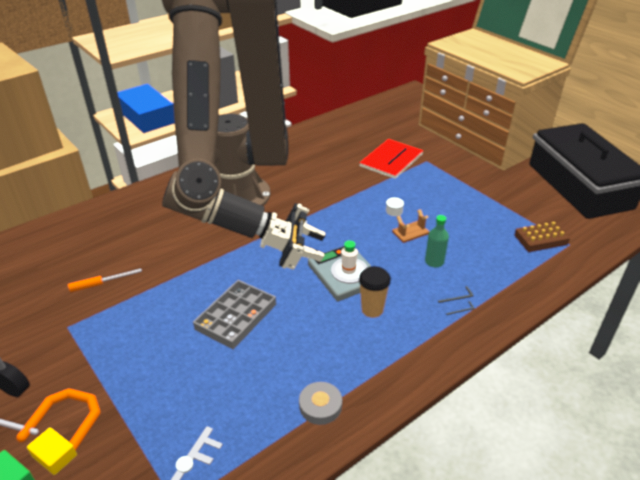

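The bottle stands upright and centred on the pan, with its cap at (217, 221) in the top crop. The cup, the drink bottle and the tin are where they were, and the gripper is clear of everything. Handing in.

```bash
python3 -c "
from station import job_done; print(job_done())"
```

```text
the job is handed in; nothing more can be done
None
```

I took the bottle from the rest and held it upside down for over 1.5 s, about 7° off straight down. I then set it upright on the pan in the grip (contact force about 6 N), let go and backed out. The job was handed in at about 24 s; no verdict is reported.

- **Placing:** in the last pictures the bottle stands upright, cap up, within a few mm of the pan's centre. The force reading is near zero with the gripper clear of everything.
- **Bystanders:** the cup, drink bottle and tin show within about 3 px of where they started, which is the finder's own scatter.
- **Disagreement:** the first pan position from the finder differed by about 10 mm between the two cameras. I settled it by matching the pan's outline in both pictures. No check failed.

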